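# Drive the stuck pin out of a grill hinge into a tray

### The job

The lid hinge of the contact grill sits on the sloped bench stand and its pin is stuck. Stand the steel tray on the worktop below the low end of the hinge, then pick up the punch, use its tip to bring the loose washer at the high end back into line with the hole, and drive the pin out through the low end with it so that the pin drops into the tray; do not touch the pin with the gripper, do not ram the hinge with the punch, and leave the other things alone. Finish with the punch laid down on the worktop, clear of the stand and the tray.

Things in the scene. Friction and masses are not known exactly. Their poses are not given: they have to be found in the camera images.
- bore_in (a point): Centre of the upper (entry) mouth of the hinge's straight through-bore, 13.5 mm wide, about 117 mm above the worktop, sloping down at 0.42 rad (24 deg) below level towards bore_out. Frame: x = level heading of the drive direction (entry to exit), y sideways, z up. The loose washer lies against this mouth. The stand's foot (10 mm thick) reaches 43 mm behind the mouth and 45 mm to either side.
- bore_out (a point): Centre of the lower (exit) mouth of the same bore, 60 mm from bore_in along it, about 93 mm above the worktop; same frame. The knuckle's lowest corner here is about 76 mm above the worktop and overhangs the stand's foot by 10 mm, so the tray goes on the worktop with its long side along x, its near end roughly below this mouth. Steel leaves reach 55 mm to either side under the knuckles.
- pin_mid (a point): Middle of the plain steel pin, 66 mm long, 12 mm diameter, 70 g, x along it (to the exit at the start). At the start its upper end lies 6 mm inside the entry and its lower end 12 mm out of the exit. A spring ball in the middle knuckle grips it: it takes a steady push of about 8 to 18 N, and drops only when its upper end has been driven (about 54 mm) to the exit mouth.
- tray_mid (a point): Centre (half-way up) of the open steel tray, outside 150 x 64 x 50 mm (x long, y across, z up), walls 3 mm, 0.25 kg. It can be gripped from above across its 64 mm width.
- punch_grip (a point): Centre of the handle of the punch, a flat-sided black handle 90 mm long (x), 20 mm wide (y), 32 mm high (z), with a steel shaft 11 mm in diameter and 80 mm long on its +x end, on the same centre line. It lies flat on the worktop, this point 16 mm above it. 0.16 kg. Grip across the 20 mm width.
- punch_tip (a point): Tip of the punch's shaft, on the centre line, 125 mm from punch_grip along x. The shaft is long enough to pass right through the bore; the handle is not able to enter.
- hinge_stand: Grey stand fixed to the worktop, with three dark steel knuckle blocks, 36 mm square, 60 mm long in all. Before the entry mouth a loose steel washer (33 mm wide, 7 mm thick, flat, hole 13.5 mm) sits in rails, slipped along y by an unknown 0 to 6.5 mm to either side; its hole must be found by touch or sight. A sideways push of 2 to 5 N inside its hole slides it. Origin below mid-bore; x = drive heading.
- tray: The same tray; origin at the centre of its underside.
- punch: The same punch; origin at the underside of the handle's middle.
- pin: The same pin; origin at its middle.
- milk_jug: Bystander: small steel milk jug, 101 x 69 x 92 mm, origin under its centre.
- tub_pearls: Bystander: small clear topping tub with dark filling, 69 x 69 x 75 mm, origin under its centre.
- date_tape: Bystander: roll of tape lying flat, 104 mm wide, 25 mm high, origin under its centre.
Mind the look-alikes: they are no part of the job. What is shaped like the tray but yellow is not meant.

How it is judged (in metres and radians):
On the way, in this order (a step that is already met when the one before it is completed fails the run):
1. the tray stands released on the worktop below the low end of the hinge, while the pin is still in the bore (height (world z) of tray_mid below 0.029 m and angle between tray_mid's own z axis and vertical below 0.1 rad and contact force between the fingers and tray below 0.3 N and horizontal distance between tray_mid and bore_out below 0.11 m and x of tray_mid in the frame of hinge_stand above 0.04 m and distance between pin_mid and hinge_stand below 0.125 m), for 0.2 s.
2. the punch, its tip inside the bore's upper mouth, pushes on the pin (contact force between punch and pin above 1.5 N and distance between punch_tip and bore_in below 0.03 m and x of punch_tip in the frame of bore_in above 0.001 m), for 0.05 s.
3. the punch has followed the pin through the bore and the pin is in the tray, the tip still in or just beyond the bore (x of pin_mid in the frame of tray_mid between -0.073 and 0.073 m and y of pin_mid in the frame of tray_mid between -0.032 and 0.032 m and z of pin_mid in the frame of tray_mid between -0.026 and 0.022 m and height (world z) of tray_mid below 0.029 m and angle between tray_mid's own z axis and vertical below 0.1 rad and distance between punch_tip and bore_out below 0.045 m), for 0.05 s.
At the end, for the whole second after the job is handed in: The pin lies wholly or leaning inside the tray (its middle within the walls and below the rim), the tray stands flat on the worktop, the punch lies on the worktop (handle centre below 30 mm) touching neither stand nor tray, its tip at least 60 mm from the bore's entry in plan, and all are at rest (x of pin_mid in the frame of tray_mid between -0.073 and 0.073 m and y of pin_mid in the frame of tray_mid between -0.032 and 0.032 m and z of pin_mid in the frame of tray_mid between -0.026 and 0.022 m and height (world z) of tray_mid below 0.029 m and angle between tray_mid's own z axis and vertical below 0.1 rad and height (world z) of punch_grip below 0.03 m and horizontal distance between punch_tip and bore_in above 0.06 m and contact force between punch and hinge_stand below 0.2 N and contact force between punch and tray below 0.2 N and linear speed of each of pin, punch, tray below 0.03 m/s).
It fails at once if the gripper touches the pin (contact force between the fingers and pin above 0.5 N).
It fails at once if the punch rams the hinge or its stand with more than 35 N (contact force between punch and hinge_stand above 35 N).
It fails at once if the jug, the tub or the tape roll is moved more than 30 mm (distance of any of milk_jug, tub_pearls, date_tape from where it was at the start of the episode above 0.03 m).
It also fails if it takes over 72 s, if anything falls off the work surface, if the arm or the gripper's body presses on something with over 40 N, if the wrist force passes 120 N, or if a joint passes its speed limit or range.

### The arm

A 6-joint arm with a two-finger parallel gripper is mounted at the origin on a cart in front of the work surface, level with it; the furniture and walls round the work are solid. World frame = base frame: x ahead of the robot, y to its left, z up, the work surface at z = 0. Lengths are in mm, angles in rad, forces in N, time in s.
With the tool pointing down it reaches from about 275 to 775 mm from the base axis. Payload 14.6 kg.
Tool frame: the origin (TCP) lies midway between the tips of the shut fingers; the grasp point (between the pads) lies behind it (robot.tcp_to_grasp is the y of the grasp point in the tool frame, in mm); y points along the fingers, z is the direction in which the jaws open and shut, and the axes are right-handed (so a half turn about y gives the same grasp; the last joint's range is limited). The gripper opens to 85 mm and grips with 20 to 120 N. Pads are 22 mm wide; open, the fingers measure 114 mm over their backs; the gripper's body (76 mm by 85 mm) begins 54 mm behind the grasp point. The pads swing forward as they close: fully open they stand 13 mm farther back than shut.
Start: joints at [1.136, 0.263, -0.048, 1.259, 0, 1.415], TCP at [144.99, 504.585, 231.278] pointing down, gripper open.
Joint ranges: [-2.65, 2.65], [-0.89, 1.7], [-1.18, 1.37], [-2.13, 2.11], [-1.35, 1.29], [-3.14, 3.14]. Speed limits (rad/s): [1.89, 1.89, 2.57, 2.79, 3.14, 3.14].

### API

Orientations are given as a unit quaternion [w, x, y, z].
In Python, from cell import robot gives the robot as it stands.
- The arm moves only by the tool step_arm, never from a script. Its argument "targets" is a list of rows, each a list of 4 numbers: the shift along the tool's x, y, z in mm, then the turn about the tool's y in degrees. A call has 1 to 12 rows; each row is the pose to reach, as a shift and turn from the pose commanded when the call began, along the tool's axes at that moment; what a row does not reach only later rows make up. A row lasts 1/12 s, in which the tool goes at most 41.7 mm and 7.16 degrees, less where a joint would pass 70% of its speed; a pose out of reach is approached as far as the arm can. A call with a gripper value outside its range is refused whole. "fingers" is the gripper's target within -1 to 1 (fully open at 1, half-way at 0, shut at -1), set as the call begins (left out, the last holds). The fingers move at their own pace and stop on an object; "grip_force" is the grip in N (left out, the last holds). Time passes only in rows, so rows that repeat a pose let the fingers close. It gives the time, the measured TCP pose, the force and the opening at its end, in the units of the state.
- robot.get_state(): the state, without advancing time (a new reading comes with each control period).
- robot.capture(name): name is "scene" or "top" or "wrist"; returns (picture, depth): 420x560x3 uint8, blue, green, red; 420x560 float32, mm along the optical axis (not along the pixel's ray), 0 where there is no reading.
- robot.camera_params(name): a dict with "intrinsics" (3x3 intrinsics, pixels), "k1" (the pictures are not rectified: a ray, as slopes to the right and down, at radius r is drawn at 1 + k1 r^2 times it, then the intrinsics apply), "R" (3x3) and "t" (3): a world point X has camera coordinates R X + t; the wrist camera has in their place "tool_from_camera" (4x4, takes a point from camera to tool coordinates, whose origin is the TCP and whose axes are the tool frame's). Camera axes: x right, y down, z forward; pixel columns grow to the right and rows downward; lengths in mm; the calibration is good to about 2 mm. A picture is of the moment at which its call begins: read the wrist's pose just before it. camera_params takes no time and is no camera call.
- robot.close_job(): hands the job in, once; it reports no verdict.
Trained networks look in the newest picture that a camera, given by its name, has taken for a name from the list of things; names that differ only in an ending like _2 or _b are one class to them, and where a whole thing is asked for, a point or a joint stands for the part that bears it (a point fixed in the world has none). Each returns a list of dicts, best first, with "confidence" (0 to 1); they miss things now and then, are a little off and sometimes report something else, mostly with a low value. They report only what shows in the picture. A call takes as long as a camera call. They do not tell look-alikes from the thing itself.
- robot.find_in(query, camera): "bbox" ([left, top, right, bottom] in pixels, round what is visible of it).
- robot.landmark_of(query, camera): "position" ([column, row] in pixels: a listed point, or the origin of a listed thing).
The state is a dict: "time": time; "joint_pos": joint angles; "joint_velocities": joint speeds; "tau": joint torques, N m; "ee_pos": TCP position; "tcp_rot": TCP orientation; "contact_force": force on the tool from outside, world axes, zero at the start; "moment": the same for the moment, N m; "width": finger opening in mm.
Only numpy, scipy, OpenCV 4.12 (cv2) and the standard library are available. Lean on these libraries where they do the work, as an engineer would, in place of code of your own. Each camera call takes 0.05 s, during which the arm holds its last target.

## Working session

There is one attempt and no reset: what is moved stays moved. The work goes in short steps, Python scripts to look and compute and a tool call to move; the robot and the scene stay as the last step left them, time stands still between calls to the robot, and variables do not carry over. Pictures are saved under pics/ and viewed, and the job is handed in when it is done.

Besides the shell and the picture viewer there is one more tool, called after "Emit:" in YAML: its name, and indented under it one key for each argument. step_arm: Moves the arm, as the interface text tells. Its arguments: {"type":"object","properties":{"targets":{"type":"array"},"fingers":{"type":"number"},"grip_force":{"type":"number"}},"required":["targets"]}

```bash
ls; mkdir -p pics
cat > h.py <<'E'
import numpy as np, cv2
from cell import robot
def cam(n): return robot.camera_params(n)
def Rq(q):
    from scipy.spatial.transform import Rotation as R
    return R.from_quat([q[1],q[2],q[3],q[0]]).as_matrix()
def ext(n,state=None):
    p=cam(n)
    if n=='wrist':
        s=state; T=np.eye(4);T[:3,:3]=Rq(s['tcp_rot']);T[:3,3]=s['ee_pos']
        W=T@np.array(p['tool_from_camera']); return W
    W=np.eye(4);R=np.array(p['R']);W[:3,:3]=R.T;W[:3,3]=-R.T@np.array(p['t']);return W
def ray(n,uv):
    p=cam(n);K=np.array(p['intrinsics']);k=p['k1']
    d=np.array([(uv[0]-K[0,2])/K[0,0],(uv[1]-K[1,2])/K[1,1]]);x=d.copy()
    for _ in range(20): x=d/(1+k*(x@x))
    return np.array([x[0],x[1],1.])
def onplane(n,uv,z,state=None):
    W=ext(n,state);d=W[:3,:3]@ray(n,uv);o=W[:3,3];return o+d*(z-o[2])/d[2]
def atdepth(n,uv,dep,state=None):
    W=ext(n,state);return W[:3,:3]@(ray(n,uv)*dep)+W[:3,3]
def proj(n,X,state=None):
    W=np.linalg.inv(ext(n,state));p=cam(n);c=W[:3,:3]@np.array(X,float)+W[:3,3];x=c[:2]/c[2];x=x*(1+p['k1']*(x@x));K=np.array(p['intrinsics']);return np.array([K[0,0]*x[0]+K[0,2],K[1,1]*x[1]+K[1,2]])
def tri(obs,states={}):
    A=np.zeros((3,3));b=np.zeros(3);
    for n,uv,*s in obs:
        W=ext(n,s[0] if s else None);d=W[:3,:3]@ray(n,uv);d/=np.linalg.norm(d);P=np.eye(3)-np.outer(d,d);A+=P;b+=P@W[:3,3]
    return np.linalg.solve(A,b)
E
python3 - <<'E'
from h import *
np.set_printoptions(precision=1,suppress=True)
s=robot.get_state();print({k:np.round(v,3) for k,v in s.items()}, robot.tcp_to_grasp)
for n in ['scene','top','wrist']:
    im,d=robot.capture(n);cv2.imwrite(f'pics/{n}0.png',im);np.save(f'pics/{n}0.npy',d)
    print(n,ext(n,s)[:3,3])
for n in ['scene','top']:
  for q in ['bore_in','bore_out','pin_mid','tray_mid','punch_grip','punch_tip','hinge_stand','tray','punch','milk_jug','tub_pearls','date_tape']:
    print(n,q,[(np.round(r['position']),round(r['confidence'],2)) for r in robot.landmark_of(q,n)][:3])
print(robot.get_state()['time'])
E
```

```text
pics
{'time': np.float64(0.0), 'joint_pos': array([ 1.1,  0.3, -0. ,  1.3, -0. ,  1.4]), 'joint_velocities': array([-0., -0.,  0.,  0., -0., -0.]), 'tau': array([ -0. , -63.8,  38.5,   0. ,  -0. ,   0. ]), 'ee_pos': array([144.9, 504.3, 230.8]), 'tcp_rot': array([-0.7,  0.7, -0.1,  0.1]), 'contact_force': array([ 0.7, -0.5, -0.8]), 'moment': array([ 0., -0.,  0.]), 'width': np.float64(85.645)} -18.700000000000003
scene [-133.2 1008.7 1762.7]
top [ 336.9 -182.2 1788.8]
wrist [ 71.8 525.1 374. ]
scene bore_in [(array([250., 253.]), 0.74)]
scene bore_out [(array([261., 248.]), 0.96)]
scene pin_mid []
scene tray_mid [(array([306., 209.]), 0.8), (array([340., 181.]), 0.68), (array([360., 160.]), 0.64)]
scene punch_grip [(array([232., 334.]), 0.46)]
scene punch_tip [(array([240., 304.]), 0.6), (array([235., 333.]), 0.42)]
scene hinge_stand [(array([258., 266.]), 0.73)]
scene tray [(array([366., 161.]), 0.95), (array([338., 180.]), 0.73), (array([303., 214.]), 0.72)]
scene punch [(array([233., 338.]), 0.63)]
scene milk_jug [(array([179., 318.]), 0.78), (array([235., 336.]), 0.72)]
scene tub_pearls [(array([250., 211.]), 0.72)]
scene date_tape [(array([231., 242.]), 0.59)]
top bore_in []
top bore_out [(array([238., 217.]), 0.77)]
top pin_mid []
top tray_mid [(array([324., 230.]), 0.93), (array([445., 259.]), 0.89), (array([390., 247.]), 0.66)]
top punch_grip [(array([142., 244.]), 0.47)]
top punch_tip [(array([178., 227.]), 0.53)]
top hinge_stand [(array([231., 220.]), 0.78)]
top tray [(array([323., 227.]), 0.82), (array([446., 260.]), 0.82), (array([389., 248.]), 0.79)]
top punch [(array([144., 244.]), 0.72), (array([139., 184.]), 0.2)]
top milk_jug [(array([140., 183.]), 0.72)]
top tub_pearls [(array([292., 175.]), 0.68)]
top date_tape [(array([243., 177.]), 0.54)]
1.35
```

View pics/scene0.png

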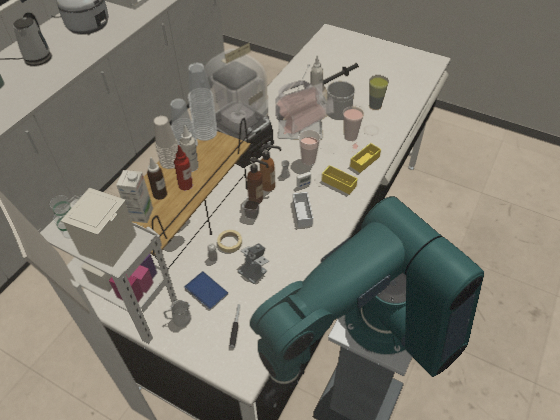

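View pics/top0.png

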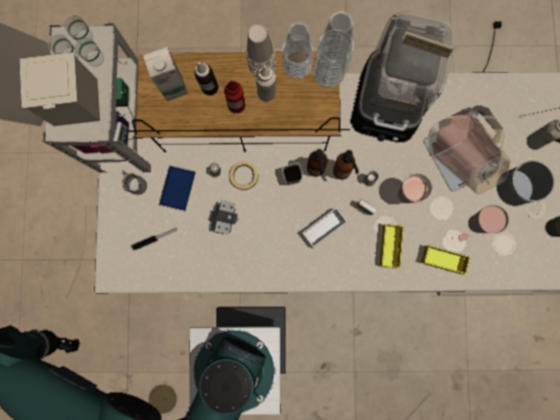

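View pics/wrist0.png

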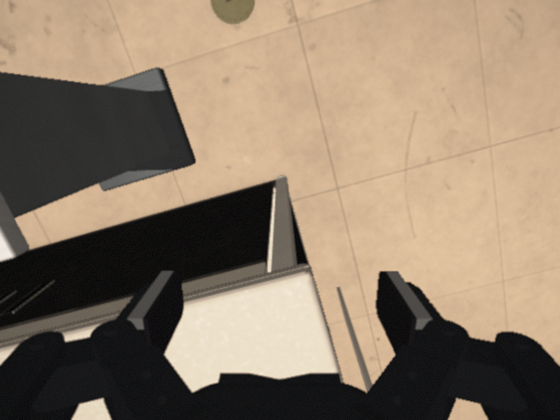

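Run:
```python
import cv2
a=cv2.imread('pics/top0.png');cv2.imwrite('pics/t0c.png',cv2.resize(a[140:300,100:320],None,fx=3.6,fy=3.6,interpolation=cv2.INTER_CUBIC))
a=cv2.imread('pics/scene0.png');cv2.imwrite('pics/s0c.png',cv2.resize(a[140:360,160:420],None,fx=2.7,fy=2.7,interpolation=cv2.INTER_CUBIC))
```

```text
(no output)
```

View pics/t0c.png

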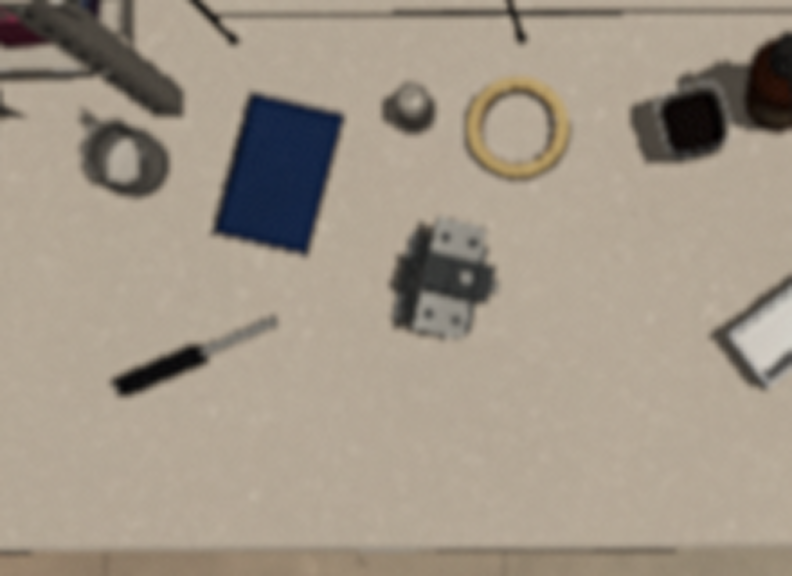

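View pics/s0c.png

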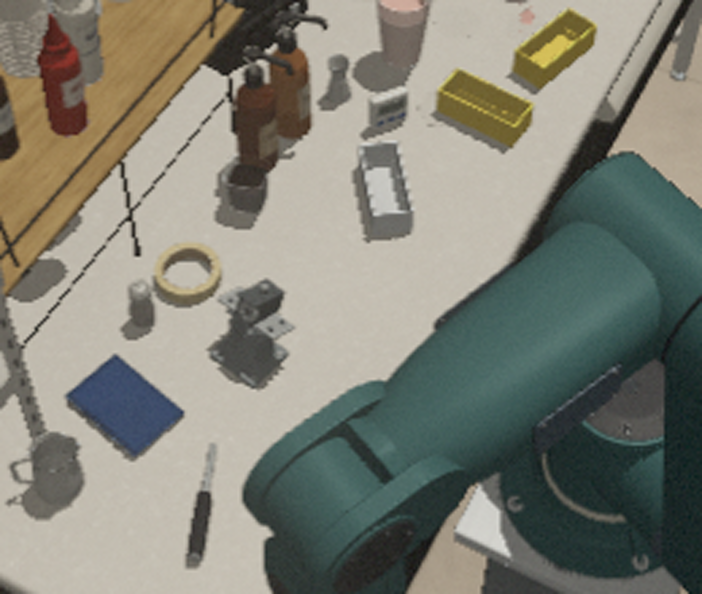

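Run:
```python
from h import *
np.set_printoptions(precision=1,suppress=True)
print(cam('top')['intrinsics'],cam('wrist')['intrinsics'])
d=np.load('pics/top0.npy')
def P(uv): return atdepth('top',uv,d[int(uv[1]),int(uv[0])])
print(Rq(robot.get_state()['tcp_rot']))
c=lambda u,v:(100+u/3.6,140+v/3.6)
for n,uv in dict(hs=(231,220),kn=c(440,275),leafU=c(475,240),leafD=c(450,325),kR=c(485,285),traywallL=c(720,335),pg=(144,243),pt=c(272,322),ptail=c(120,388),jug=(140,183),tub=(292,175),tape=(243,177)).items(): print(n,P(uv))
print('tray',onplane('top',(322,228),25),[onplane('top',u,50) for u in [(299,237),(308,247),(345,218),(335,209)]])
print('bore',tri([('scene',(261,248)),('top',(238,217))]))
for q in [('scene',(250,253))]: print(onplane(*q,117))
print(onplane('top',(144,243),16),onplane('top',c(275,321),16),onplane('scene',(240,304),16))
```

```text
[[497.2   0.  279.4]
 [  0.  497.2 215. ]
 [  0.    0.    1. ]] [[333.3   0.  279.3]
 [  0.  333.3 211.7]
 [  0.    0.    1. ]]
[[ 1.  -0.   0.3]
 [-0.3 -0.   1. ]
 [-0.  -1.  -0. ]]
hs [517.5  -1.3 108.7]
kn [528.1  26.6 126. ]
leafU [567.4  -1.   78.2]
leafD [484.7  21.9  84.3]
kR [520.6 -13.6 105.8]
traywallL [ 479.5 -238.6    7.9]
pg [445.4 315.   37.2]
pt [494.3 206.8  21.7]
ptail [428.8 353.2  35.4]
jug [655.6 326.2  67.5]
tub [ 680.2 -210.9   65. ]
tape [687.8 -32.3  -3.5]
tray [ 495.6 -316.6   25. ] [array([ 462.3, -233.7,   50. ]), array([ 427.1, -264.7,   50. ]), array([ 528.1, -396.1,   50. ]), array([ 560.3, -361.5,   50. ])]
bore [531.3 -22.5  85.3]
[545.3  38.  117. ]
[446.7 321.   16. ] [495.8 205.1  16. ] [499.1 201.2  16. ]
```

```bash
cat >> h.py <<'E'
def plan(goal,zyaw=None):
    s=robot.get_state();R=Rq(s['tcp_rot']);sh=R.T@(np.array(goal,float)-s['ee_pos'])
    a=np.degrees(np.arctan2(R[1,2],R[0,2]));t=0 if zyaw is None else (a-zyaw+180)%360-180
    print('time',round(s['time'],2),'pos',np.round(s['ee_pos'],1),'zyaw',round(a,1),'F',np.round(s['contact_force'],1),'w',round(s['width'],1)); print('shift',np.round(sh,1),'turn',round(t,1),'rows>=',np.linalg.norm(sh)/41.7,abs(t)/7.16)
E
python3 - <<'E'
from h import *
np.set_printoptions(precision=3,suppress=True)
print(np.array(cam('wrist')['tool_from_camera']))
plan((500,30,330),37)
plan((450,-250,260),37)
E
```

```text
[[   0.       0.955    0.295  -75.984]
 [   0.      -0.295    0.955 -143.123]
 [   1.      -0.      -0.      -0.383]
 [   0.       0.       0.       1.   ]]
time 1.35 pos [145.  504.6 231.3] zyaw 74.0 F [-0.2 -0.1  0.4] w 85.5
shift [ 472.3  -98.7 -358.1] turn 37.0 rows>= 14.408580760512317 5.162995252016358
time 1.35 pos [145.  504.6 231.3] zyaw 74.0 F [-0.2 -0.1  0.4] w 85.5
shift [ 501.6  -28.7 -641. ] turn 37.0 rows>= 19.529954638253702 5.162995252016358
```

Emit:
step_arm:
  targets:
    - [470,-100,-360,37]
    - [470,-100,-360,37]
    - [470,-100,-360,37]
    - [470,-100,-360,37]
    - [470,-100,-360,37]
    - [470,-100,-360,37]
    - [470,-100,-360,37]
    - [470,-100,-360,37]
    - [470,-100,-360,37]
    - [470,-100,-360,37]
    - [470,-100,-360,37]
    - [470,-100,-360,37]

```text
time: 2.35
ee_pos: [439.1, 106.3, 315.1]
tcp_rot: [0.633, -0.633, 0.316, -0.316]
contact_force: [0.5, 1.3, 1.1]
width: 85.4
```

Run:
```python
from h import *
plan((500,30,330),37)
```

```text
time 2.35 pos [439.1 106.3 315.1] zyaw 36.9 F [0.5 1.3 1.1] w 85.4
shift [ 97.6 -14.8   2.8] turn -0.1 rows>= 2.3680292627633244 0.007000848354459268
```

Emit:
step_arm:
  targets:
    - [40,0,0,0]
    - [40,0,0,0]
    - [40,0,0,0]
    - [40,0,0,0]

```text
time: 2.68
ee_pos: [462.2, 76.5, 314.4]
tcp_rot: [-0.633, 0.633, -0.316, 0.316]
contact_force: [-0.1, 0.3, -0.7]
width: 85.4
```

Run:
```python
from h import *
np.set_printoptions(precision=1,suppress=True)
s=robot.get_state();print(s['ee_pos'],s['joint_velocities'])
im,d=robot.capture('wrist');cv2.imwrite('pics/w1.png',im);np.save('pics/w1.npy',d)
import json;json.dump({k:np.array(v).tolist() for k,v in s.items()},open('pics/w1.json','w'))
for q in ['bore_in','bore_out','pin_mid','hinge_stand','punch_grip','punch_tip','tray_mid']:
    print(q,[(np.round(r['position'],1),round(r['confidence'],2)) for r in robot.landmark_of(q,'wrist')][:3])
```

```text
[462.2  76.5 314.4] [ 0. -0. -0. -0. -0.  0.]
bore_in [(array([278. , 267.3]), 0.64), (array([314.9, 246.2]), 0.58)]
bore_out [(array([277.1, 267.6]), 0.89)]
pin_mid []
hinge_stand [(array([289.6, 226.6]), 0.71)]
punch_grip []
punch_tip [(array([362. , 105.8]), 0.81), (array([156.5, 363.3]), 0.49)]
tray_mid []
```

View pics/w1.png

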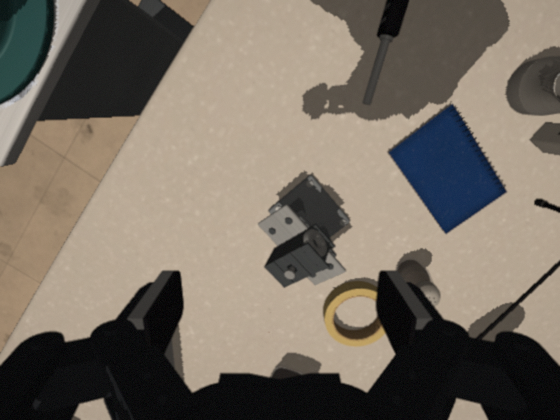

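Run:
```python
from h import *
import json
np.set_printoptions(precision=1,suppress=True)
a=cv2.imread('pics/w1.png');cv2.imwrite('pics/w1c.png',cv2.resize(a[160:300,240:370],None,fx=5.5,fy=4.2,interpolation=cv2.INTER_CUBIC)) if 0 else cv2.imwrite('pics/w1c.png',cv2.resize(a[165:300,245:365],None,fx=4.4,fy=4.4,interpolation=cv2.INTER_CUBIC))
s=json.load(open('pics/w1.json'));d=np.load('pics/w1.npy')
for u in [(291,271),(301,249),(280,226),(310,200),(283,255),(318,238),(332,268),(270,268),(300,285)]:
    print(u,atdepth('wrist',u,d[u[1],u[0]],s))
```

```text
(291, 271) [526.1  11.1 134.7]
(301, 249) [519.7  36.9 132.1]
(280, 226) [495.8  31.8  88.4]
(310, 200) [523.   65.2   9.9]
(283, 255) [511.9  15.9 120.9]
(318, 238) [532.6  52.9 113.4]
(332, 268) [575.4  29.2  97.8]
(270, 268) [512.4  -9.4 111.7]
(300, 285) [597.6 -52.   -0.1]
```

View pics/w1c.png

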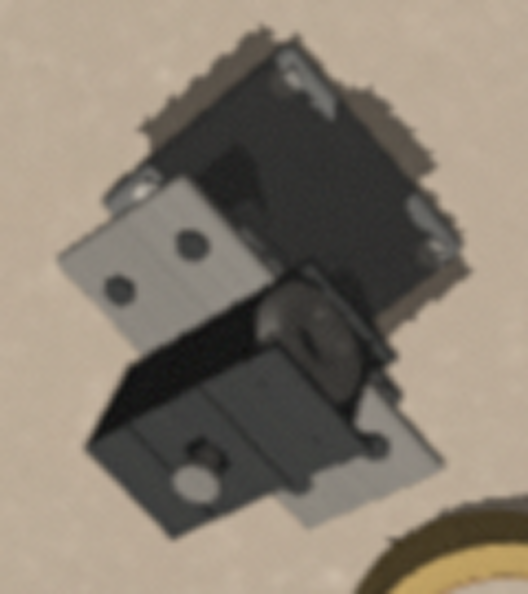

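```bash
cat > fit.py <<'E'
from h import *
import json
from scipy.optimize import least_squares
np.set_printoptions(precision=2,suppress=True)
ca,sa=np.cos(.42),np.sin(.42)
def loc(u,y,n): return np.array([0,0,105.])+u*np.array([ca,0,-sa])+np.array([0,y,0])+n*np.array([sa,0,ca])
def w(p,l): x,y,th=p[:3];c,s_=np.cos(th),np.sin(th);return np.array([x+c*l[0]-s_*l[1],y+s_*l[0]+c*l[1],l[2]])
E
cat > f1.py <<'E'
from fit import *
s=json.load(open('pics/w1.json'))
c=lambda u,v:np.array([245+(u+.5)/4.4-.5,165+(v+.5)/4.4-.5])
obs=[(c(88,445),loc(30,-18,18)),(c(172,538),loc(30,18,18)),(c(275,347),loc(-30,-18,18)),(c(362,440),loc(-30,18,18)),(c(285,40),np.array([-27.4-43,-45,10])),(c(462,262),np.array([-27.4-43,45,10]))]
f=lambda p:np.concatenate([proj('wrist',w(p,l),s)-o for o,l in obs])
r=least_squares(f,[523,20,-1.8],loss='soft_l1');print(r.x,np.degrees(r.x[2]));print(r.fun.reshape(-1,2))
p=r.x;print('in',w(p,loc(-30,0,0)),'out',w(p,loc(30,0,0)))
# washer hole: on plane u=-30-7..; solve y
W=ext('wrist',s);dr=W[:3,:3]@ray('wrist',c(315,345));o=W[:3,3]
for u in(-37,-30):
    Q=w(p,loc(u,0,0));h=w(p,loc(1,0,0))-w(p,loc(0,0,0));t=((Q-o)@h)/(dr@h);X=o+t*dr-Q
    print('washer hole y',X@np.array([-np.sin(p[2]),np.cos(p[2]),0]),'n',X[2]/ca)
E
python3 f1.py
```

```text
[531.14  18.46  -1.79] -102.76549580518798
[[-0.14 -0.46]
 [ 0.87 -0.43]
 [-4.3   1.64]
 [-2.95  4.13]
 [ 3.56 -0.44]
 [ 2.9  -3.01]]
in [537.19  45.18 117.23] out [525.08  -8.26  92.77]
washer hole y -7.90660674863244 n 6.93134522848603
washer hole y -3.078628922080623 n -3.3942972379179635
```

```bash
sed -i 's/^f=lambda.*/f=lambda p:np.concatenate([proj("wrist",w(p,l if i not in (2,3) else loc(p[3],l[1],18)),s)-o for i,(o,l) in enumerate(obs)]+[(proj("wrist",w(p,loc(0,0,20)),s)-c(205,468))*.7])/; s/\[523,20,-1.8\]/[523,20,-1.8,-35]/' f1.py; python3 f1.py
```

```text
[530.14  16.39  -1.78 -38.33] -101.93143672922369
[[-1.78  0.81]
 [-0.42  0.52]
 [-0.81 -0.65]
 [ 1.1   1.9 ]
 [ 1.19  0.08]
 [ 1.35 -3.11]
 [-0.22 -1.33]]
in [535.81  43.19 117.23] out [524.48 -10.41  92.77]
washer hole y -5.45895921194801 n 2.853571264456246
washer hole y -0.7066663919617903 n -7.350274916696735
```

Run:
```python
from h import *
plan((467,-278,250),37)
```

```text
time 3.08 pos [462.2  76.9 314.7] zyaw 37.0 F [-0.1  0.6  0.5] w 85.1
shift [ 286.2   64.7 -209.8] turn 0.0 rows>= 8.651395000349847 0.0028876255131048342
```

Emit:
step_arm:
  targets:
    - [286,65,-210,0]
    - [286,65,-210,0]
    - [286,65,-210,0]
    - [286,65,-210,0]
    - [286,65,-210,0]
    - [286,65,-210,0]
    - [286,65,-210,0]
    - [286,65,-210,0]
    - [286,65,-210,0]
    - [286,65,-210,0]
    - [286,65,-210,0]
    - [286,65,-210,0]

```text
time: 4.08
ee_pos: [466.6, -277.8, 249.7]
tcp_rot: [0.633, -0.633, 0.316, -0.316]
contact_force: [0.1, 1.2, 0.0]
width: 85.7
```

```bash
cat >> h.py <<'E'
def look(name,qs=()):
    import json
    s=robot.get_state();print(s['time'],np.round(s['ee_pos'],1),'v',np.abs(s['joint_velocities']).max().round(3))
    im,d=robot.capture('wrist');cv2.imwrite(f'pics/{name}.png',im);np.save(f'pics/{name}.npy',d)
    json.dump({k:np.array(v).tolist() for k,v in s.items()},open(f'pics/{name}.json','w'))
    for q in qs: print(q,[(np.round(r['position'],1),round(r['confidence'],2)) for r in robot.landmark_of(q,'wrist')][:3])
E
python3 - <<'E'
from h import *
look('w2',['tray_mid'])
E
```

```text
4.0833 [ 466.6 -277.8  249.7] v 0.017
tray_mid []
```

View pics/w2.png

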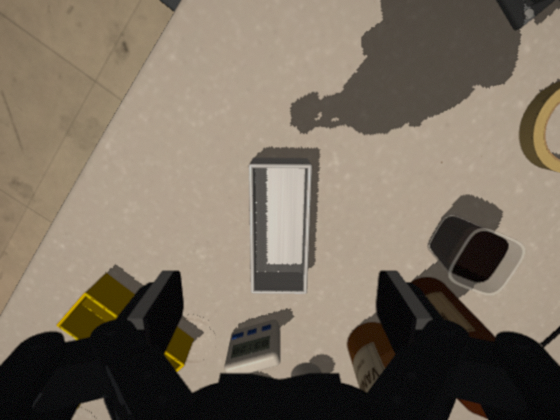

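Run:
```python
from h import *
import json
np.set_printoptions(precision=1,suppress=True)
s=json.load(open('pics/w2.json'))
a=cv2.imread('pics/w2.png');cv2.imwrite('pics/w2c.png',cv2.resize(a[150:310,230:330],None,fx=5,fy=5,interpolation=cv2.INTER_CUBIC)[:,:])
P=[onplane('wrist',u,50,s) for u in [(250,165),(311,166),(307,293),(250,291)]];print(np.array(P))
print([np.linalg.norm(P[i]-P[(i+1)%4]) for i in range(4)]);m=np.mean(P,axis=0);d=P[3]+P[2]-P[0]-P[1];yaw=np.degrees(np.arctan2(d[1],d[0]));print(m,yaw)
d/=np.linalg.norm(d)
np.save('pics/tray.npy',np.r_[m,d])
plan(m+20*d*0+np.array([0,0,90-50]),yaw+90)
```

```text
[[ 429.7 -280.3   50. ]
 [ 480.7 -243.2   50. ]
 [ 569.7 -362.2   50. ]
 [ 515.1 -400.1   50. ]]
[np.float64(63.01861955163045), np.float64(148.65054605307182), np.float64(66.4517763855796), np.float64(147.10146981787955)]
[ 498.8 -321.5   50. ] -53.86422732735103
time 4.18 pos [ 466.8 -277.3  250. ] zyaw 37.0 F [-0.1 -0.9 -0.1] w 85.4
shift [ 54.5 160.   -1.1] turn 0.9 rows>= 4.054240891782184 0.1271285280594606
```

View pics/w2c.png

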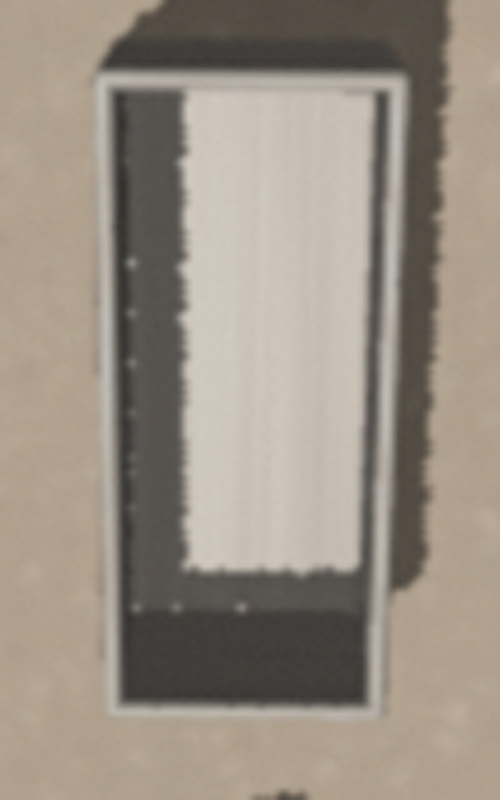

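Run:
```python
from h import *
import json
np.set_printoptions(precision=0,suppress=True)
s=json.load(open('pics/w2.json'));t=np.load('pics/tray.npy');m,d=t[:3],t[3:];g=m+20*d
j=np.array([-d[1],d[0],0])
D=np.load('pics/w2.npy')
for u in [(370,335),(360,360),(250,325),(240,350),(275,350),(430,290),(300,362),(330,362),(435,240)]:
    X=atdepth('wrist',u,D[u[1],u[0]],s);print(u,X,'rel x',(X-g)@d,'z',(X-g)@j)
plan(g+np.array([0,0,12-50]),np.degrees(np.arctan2(d[1],d[0]))+90)
```

```text
(370, 335) [ 682. -370.   29.] rel x 127.79660677262343 z 119.47571106838582
(360, 360) [ 676. -393.   59.] rel x 141.87792536842153 z 101.00154143172917
(250, 325) [ 560. -470.    1.] rel x 135.54957027260753 z -38.37224796010445
(240, 350) [ 553. -474.   52.] rel x 135.00952228431623 z -46.47088559914725
(275, 350) [ 581. -439.   65.] rel x 123.17039819029111 z -3.194236521126923
(430, 290) [ 694. -275.   35.] rel x 57.67542089863441 z 184.5545793881421
(300, 362) [ 421. -218.  393.] rel x -149.83501941662445 z -2.0339248891474666
(330, 362) [ 689. -452.   -0.] rel x 197.64440585112405 z 76.19587290774703
(435, 240) [ 662. -225.   19.] rel x -1.3838629135411677 z 188.67028594586537
time 4.18 pos [ 467. -277.  250.] zyaw 37.0 F [-0. -1. -0.] w 85.4
shift [ 74. 238.  -2.] turn 0.9 rows>= 5.981321074869577 0.1271285280594606
```

Emit:
step_arm:
  targets:
    - [40,10,-1,1]
    - [74,40,-1,1]
    - [74,80,-1,1]
    - [74,120,-1,1]
    - [74,160,-1,1]
    - [74,190,-1,1]
    - [74,215,-1,1]
    - [74,232,-1,1]
    - [74,238,-1,1]
    - [74,238,-1,1]
    - [74,238,-1,1]

```text
time: 5.1
ee_pos: [511.0, -337.8, 12.6]
tcp_rot: [-0.63, 0.63, -0.321, 0.321]
contact_force: [-0.4, 0.4, 1.1]
width: 85.2
```

Emit:
step_arm:
  targets:
    - [0,0,0,0]
    - [0,0,0,0]
    - [0,0,0,0]
    - [0,0,0,0]
    - [0,0,0,0]
    - [0,0,0,0]
  fingers: -1
  grip_force: 30

```text
time: 5.6
ee_pos: [511.1, -338.5, 13.1]
tcp_rot: [-0.63, 0.63, -0.32, 0.322]
contact_force: [0.7, 2.1, 7.5]
width: 63.5
```

Run:
```python
from h import *
plan((507,-93.2,53),-12)
```

```text
time 5.6 pos [ 511.1 -338.5   13.1] zyaw 36.0 F [0.7 2.1 7.5] w 63.5
shift [-200.8  -40.3  140.9] turn 48.0 rows>= 5.961015006138102 6.701272159587703
```

Emit:
step_arm:
  targets:
    - [0,-20,0,0]
    - [-10,-40,7,5]
    - [-40,-40,28,11]
    - [-70,-40,49,17]
    - [-100,-40,70,24]
    - [-130,-40,91,31]
    - [-160,-40,112,38]
    - [-185,-40,130,44]
    - [-198,-40,139,48]
    - [-201,-40,141,48]
    - [-201,-40,141,48]
    - [-201,-40,141,48]

```text
time: 6.6
ee_pos: [504.2, -95.2, 51.6]
tcp_rot: [-0.442, 0.447, -0.549, 0.551]
contact_force: [-13.7, -25.5, -8.0]
width: 63.6
```

Run:
```python
from h import *
plan((507,-93.2,13),-12)
look('w3')
```

```text
time 6.6 pos [504.2 -95.2  51.6] zyaw -12.1 F [-13.7 -25.5  -8. ] w 63.6
shift [-2.8 38.6  2.5] turn -0.1 rows>= 0.9290887812541827 0.012475541621633945
6.6 [504.2 -95.2  51.6] v 0.011
```

View pics/w3.png

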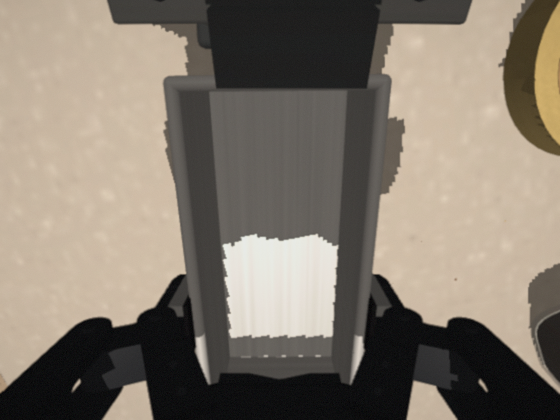

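Emit:
step_arm:
  targets:
    - [40,0,2,0]
    - [40,0,2,0]
    - [40,0,2,0]
    - [40,0,2,0]

```text
time: 6.98
ee_pos: [500.1, -132.3, 52.0]
tcp_rot: [-0.445, 0.444, -0.55, 0.55]
contact_force: [0.2, 0.7, -2.3]
width: 63.6
```

Run:
```python
from h import *
plan((507,-93.2,13),-12)
look('w4')
im,d=robot.capture('scene');cv2.imwrite('pics/s4c.png',cv2.resize(im[200:300,200:340],None,fx=5.5,fy=5.5,interpolation=cv2.INTER_CUBIC))
```

```text
time 6.98 pos [ 500.1 -132.3   52. ] zyaw -12.1 F [ 0.2  0.7 -2.3] w 63.6
shift [-39.7  39.   -1.5] turn -0.1 rows>= 1.335183081257211 0.010706571642402058
6.9833 [ 500.1 -132.3   52. ] v 0.019
```

View pics/w4.png

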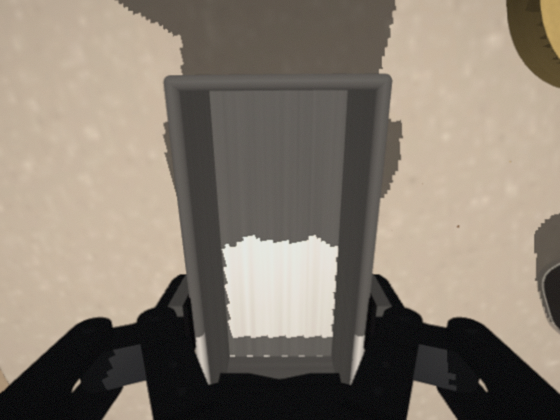

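View pics/s4c.png

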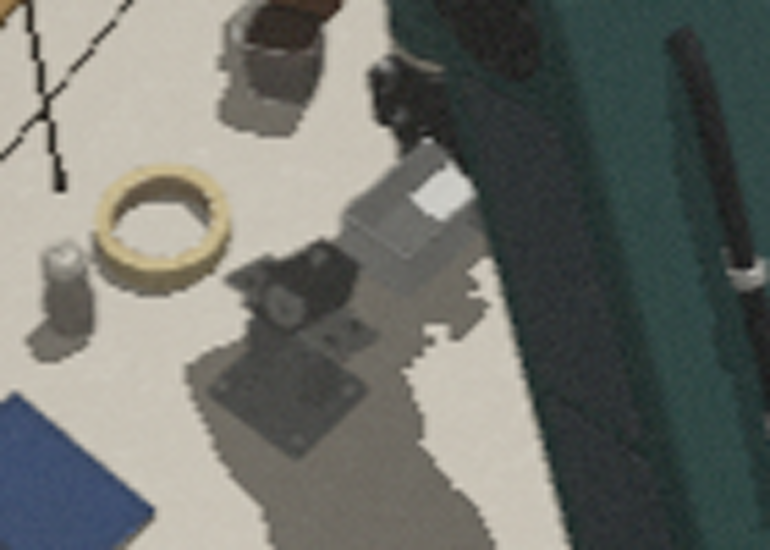

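Emit:
step_arm:
  targets:
    - [0,20,0,0]
    - [0,36,-1,0]
    - [-10,36,-1,0]
    - [-20,36,-1,0]
    - [-30,36,-1,0]
    - [-38,36,-1,0]
    - [-38,38,-1,0]
    - [-38,39,-1,0]
    - [-38,39,-1,0]

```text
time: 7.83
ee_pos: [507.4, -94.1, 13.2]
tcp_rot: [0.446, -0.445, 0.549, -0.549]
contact_force: [0.5, 7.4, 9.0]
width: 63.6
```

Emit:
step_arm:
  targets:
    - [0,0,0,0]
    - [0,0,0,0]
    - [0,0,0,0]
    - [0,0,0,0]
  fingers: 1

```text
time: 8.17
ee_pos: [507.0, -95.0, 12.6]
tcp_rot: [-0.445, 0.445, -0.55, 0.55]
contact_force: [-0.4, -0.5, 0.4]
width: 85.1
```

Emit:
step_arm:
  targets:
    - [0,-30,0,0]
    - [0,-70,0,0]
    - [0,-110,0,0]
    - [0,-150,0,0]
    - [0,-190,0,0]
    - [-40,-200,0,0]
    - [-80,-200,0,0]
    - [-120,-200,0,0]
    - [-160,-200,0,0]
    - [-172,-200,0,0]
    - [-172,-200,0,0]
    - [-172,-200,0,0]

```text
time: 9.17
ee_pos: [542.7, 73.6, 212.3]
tcp_rot: [0.445, -0.445, 0.549, -0.549]
contact_force: [0.2, -0.9, 0.2]
width: 85.4
```

Run:
```python
from h import *
look('w5',['bore_in','bore_out','tray_mid','pin_mid'])
a=cv2.imread('pics/w5.png');cv2.imwrite('pics/w5c.png',cv2.resize(a[170:330,200:360],None,fx=3.7,fy=3.7,interpolation=cv2.INTER_CUBIC))
```

```text
9.1667 [542.7  73.6 212.3] v 0.035
bore_in [(array([283.2, 249.7]), 0.64)]
bore_out [(array([278.8, 298.1]), 0.59)]
tray_mid [(array([278.3, 320.6]), 0.58)]
pin_mid []
```

View pics/w5.png

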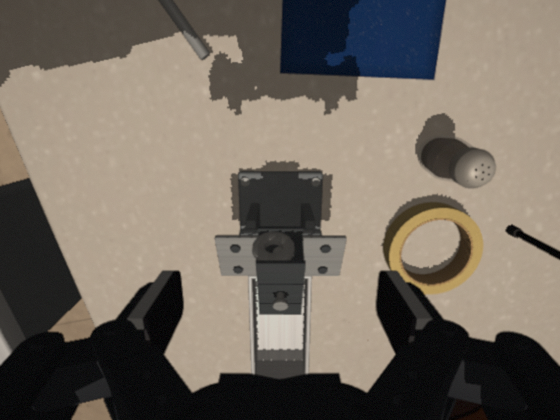

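View pics/w5c.png

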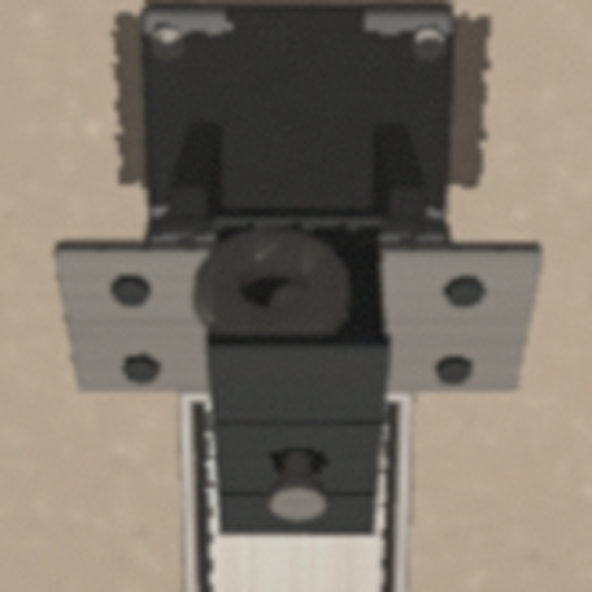

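```bash
cat > f2.py <<'E'
from fit import *
s=json.load(open('pics/w5.json'));s1=json.load(open('pics/w1.json'))
k=3.7
c=lambda u,v:np.array([200+(u+.5)/k-.5,170+(v+.5)/k-.5])
c1=lambda u,v:np.array([245+(u+.5)/4.4-.5,165+(v+.5)/4.4-.5])
E30=30
O=[(s,c(222,533),lambda p:loc(30,-18,18)),(s,c(375,533),lambda p:loc(30,18,18)),(s,c(210,340),lambda p:loc(p[3],-18,18)),(s,c(388,340),lambda p:loc(p[3],18,18)),(s,c(145,8),lambda p:np.array([-70.4,-45,10])),(s,c(452,8),lambda p:np.array([-70.4,45,10])),
(s1,c1(88,445),lambda p:loc(30,-18,18)),(s1,c1(172,538),lambda p:loc(30,18,18)),(s1,c1(275,347),lambda p:loc(p[3],-18,18)),(s1,c1(362,440),lambda p:loc(p[3],18,18)),(s1,c1(285,40),lambda p:np.array([-70.4,-45,10])),(s1,c1(462,258),lambda p:np.array([-70.4,45,10]))]
def run(O):
    f=lambda p:np.concatenate([proj('wrist',w(p,l(p)),S)-o for S,o,l in O])
    r=least_squares(f,[530,16,-1.78,-38],loss='soft_l1');print(r.x,np.degrees(r.x[2]));print(r.fun.reshape(-1,2).T);return r.x
def hole(p,S,uv,u=-37):
    W=ext('wrist',S);dr=W[:3,:3]@ray('wrist',uv);o=W[:3,3]
    Q=w(p,loc(u,0,0));h=w(p,loc(1,0,0))-w(p,loc(0,0,0));t=((Q-o)@h)/(dr@h);X=o+t*dr-Q
    return X@np.array([-np.sin(p[2]),np.cos(p[2]),0]),X[2]/ca
if __name__=='__main__':
    run(O[6:]);run(O[:6]);p=run(O);print('in',w(p,loc(-30,0,0)),'out',w(p,loc(30,0,0)))
    for u,v in [(268,291),(350,290),(195,290),(272,228)]: print(hole(p,s,c(u,v)))
    for v in (340,422,492,533):
        print(v,[round(float((u)),1) for u in np.arange(-45,35,.5) if abs(proj('wrist',w(p,loc(u,0,18)),s)[1]-c(300,v)[1])<.25])
E
python3 f2.py
```

```text
[530.37  16.03  -1.78 -38.29] -101.97256638098293
[[-1.85 -0.5  -0.89  1.    1.18  1.31]
 [ 0.58  0.31 -0.85  1.71 -0.11 -2.35]]
[530.82  16.64  -1.78 -38.94] -101.96076582461012
[[-0.33  0.33 -0.95  1.02 -1.62  1.4 ]
 [ 0.31  0.32  0.04  0.06 -0.36 -0.34]]
[530.68  16.53  -1.78 -38.72] -101.90878323866228
[[-0.43  0.22 -1.13  0.81 -1.79  1.22 -1.37 -0.   -0.09  1.84  1.52  1.7 ]
 [ 0.46  0.44  0.43  0.41 -0.19 -0.25  0.44  0.16 -1.22  1.36 -0.28 -2.55]]
in [536.33  43.33 117.23] out [525.03 -10.27  92.77]
(np.float64(-6.1818128164331645), np.float64(3.1663626254876673))
(np.float64(10.582456775551062), np.float64(2.9029913382937247))
(np.float64(-21.11970623171458), np.float64(2.8863731386282057))
(np.float64(-5.621949787584127), np.float64(-15.126516666176432))
340 [-39.0]
422 [-13.0]
492 [12.5]
533 [29.0, 29.5]
```

Run:
```python
from h import *
plan((435,340,210),23.3)
```

```text
time 9.42 pos [542.7  72.3 212.6] zyaw -12.1 F [ 1.2 -0.1  0. ] w 85.3
shift [-239.1    2.6 -161.6] turn -35.4 rows>= 6.92002733775926 4.947702168804808
```

Emit:
step_arm:
  targets:
    - [-239,2,-162,-35]
    - [-239,2,-162,-35]
    - [-239,2,-162,-35]
    - [-239,2,-162,-35]
    - [-239,2,-162,-35]
    - [-239,2,-162,-35]
    - [-239,2,-162,-35]
    - [-239,2,-162,-35]
    - [-239,2,-162,-35]
    - [-239,2,-162,-35]

```text
time: 10.25
ee_pos: [434.5, 340.3, 210.5]
tcp_rot: [-0.589, 0.59, -0.39, 0.391]
contact_force: [0.1, -1.0, -0.6]
width: 85.1
```

Run:
```python
from h import *
look('w6',['punch_grip','punch_tip'])
a=cv2.imread('pics/w6.png')
```

```text
10.25 [434.5 340.3 210.5] v 0.025
punch_grip [(array([286.6, 208.2]), 0.55)]
punch_tip [(array([283.8, 309.9]), 0.7)]
```

View pics/w6.png

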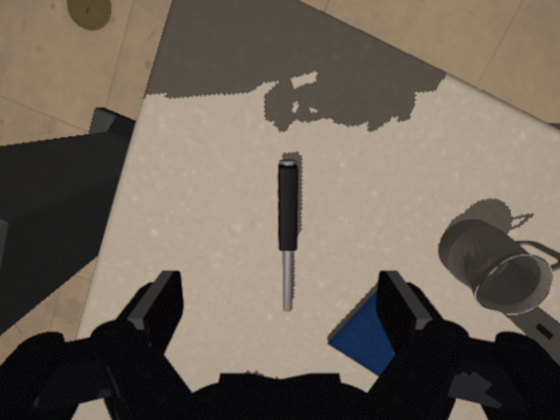

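Run:
```python
from h import *
import json
np.set_printoptions(precision=1,suppress=True)
s=json.load(open('pics/w6.json'))
a=cv2.imread('pics/w6.png');cv2.imwrite('pics/w6c.png',cv2.resize(a[145:320,250:330],None,fx=4,fy=4,interpolation=cv2.INTER_CUBIC))
tip=onplane('wrist',(288,311),18,s);g=onplane('wrist',(286.6,208.2),16,s);tail=onplane('wrist',(288,166),32,s);fr=onplane('wrist',(288,250),32,s)
for n in ['tip','g','tail','fr']: print(n,locals()[n])
print(np.linalg.norm((tip-tail)[:2]),np.linalg.norm((tip-fr)[:2]))
d=tip-tail;d[2]=0;d/=np.linalg.norm(d);y=np.degrees(np.arctan2(d[1],d[0]));print(y)
c=(tail+fr)/2;c[2]=0
print(c,'grasp',c-28*d)
plan(np.r_[(c-28*d)[:2],4],y+90)
# gussets and leaves in stand frame
from fit import *
p=[530.68,16.53,-1.779]
S=json.load(open('pics/w5.json'));D=np.load('pics/w5.npy')
for u,v in [(60,248),(80,385),(130,260),(515,380),(535,248),(480,330),(180,150),(200,180),(190,215),(405,200),(400,150),(300,100),(300,180),(230,225)]:
    px=(200+u/3.7,170+v/3.7);X=atdepth('wrist',px,D[int(px[1]+.5),int(px[0]+.5)],S)-np.array([p[0],p[1],0]);c_,s_=np.cos(p[2]),np.sin(p[2]);print((u,v),c_*X[0]+s_*X[1],-s_*X[0]+c_*X[1],X[2])
```

```text
tip [501.3 206.4  18. ]
g [450.6 319.9  16. ]
tail [432.8 363.9  32. ]
fr [467.9 282.8  32. ]
171.71340411250557 83.32283624076051
-66.49045806070879
[450.4 323.3   0. ] grasp [439.2 349.    0. ]
time 10.4 pos [434.9 339.7 210.6] zyaw 22.9 F [ 0.8 -0.5  0.6] w 85.4
shift [ -6.9 206.6   7.6] turn -0.7 rows>= 4.9607343798594306 0.09166652412139215
(60, 248) -32.72195085211617 -52.85350608624389 99.33253319642614
(80, 385) 11.125836847371247 -53.80287265768545 80.60569640136038
(130, 260) -29.773975673813247 -37.37710800409251 99.13830951239646
(515, 380) 10.450083716106295 54.28152573698659 79.28963354486302
(535, 248) -32.34115675541214 53.19262362249279 98.42594365429699
(480, 330) -7.655520686029281 43.39017950094039 88.69384249506112
(180, 150) -38.50837810276606 -30.858504000144592 43.59718510519781
(200, 180) -37.90766139549625 -23.8777679987087 66.92502827354133
(190, 215) -30.511880599627904 -26.13822183965135 71.80278193558712
(405, 200) -33.88798546243168 26.469121067679644 70.38774316374344
(400, 150) -37.91252792647489 27.493525382878406 41.69980215425852
(300, 100) -43.14824466947986 1.0275274718157448 9.234667695216217
(300, 180) -18.9988718582819 1.0506571134001366 10.103458746287629
(230, 225) -39.89373479020792 -14.61080070058653 103.88776922203473
```

View pics/w6c.png

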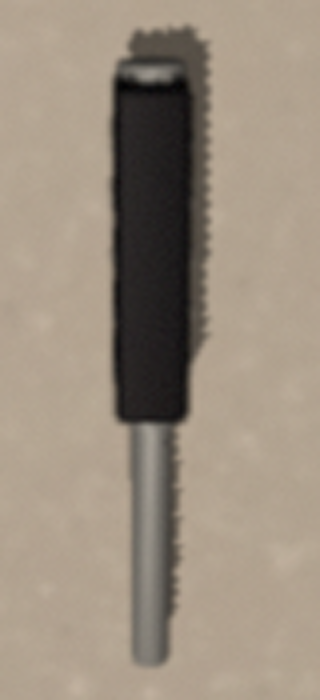

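Emit:
step_arm:
  targets:
    - [-4,40,4,-1]
    - [-7,80,8,-1]
    - [-7,120,8,-1]
    - [-7,160,8,-1]
    - [-7,185,8,-1]
    - [-7,200,8,-1]
    - [-7,206,8,-1]
    - [-7,206,8,-1]
    - [-7,206,8,-1]

```text
time: 11.15
ee_pos: [439.6, 350.3, 5.3]
tcp_rot: [0.593, -0.592, 0.385, -0.386]
contact_force: [0.5, -0.6, 0.5]
width: 85.5
```

Emit:
step_arm:
  targets:
    - [0,0,0,0]
    - [0,0,0,0]
    - [0,0,0,0]
    - [0,0,0,0]
    - [0,0,0,0]
    - [0,0,0,0]
    - [0,0,0,0]
  fingers: -1
  grip_force: 20

```text
time: 11.73
ee_pos: [438.9, 350.6, 4.9]
tcp_rot: [0.593, -0.593, 0.385, -0.385]
contact_force: [-2.1, 0.6, 5.3]
width: 20.0
```

Emit:
step_arm:
  targets:
    - [0,-10,0,0]
    - [0,-20,0,0]
    - [0,-30,0,0]
    - [0,-40,0,0]
    - [0,-40,0,0]

```text
time: 12.15
ee_pos: [439.8, 351.1, 47.0]
tcp_rot: [0.594, -0.592, 0.385, -0.386]
contact_force: [1.4, 1.1, -1.5]
width: 19.8
```

Run:
```python
from h import *
look('w7',['punch_tip'])
im,d=robot.capture('scene');cv2.imwrite('pics/s7c.png',cv2.resize(im[260:400,180:320],None,fx=4,fy=4,interpolation=cv2.INTER_CUBIC))
```

```text
12.15 [439.8 351.1  47. ] v 0.053
punch_tip [(array([279.2, 345.8]), 0.73)]
```

View pics/w7.png

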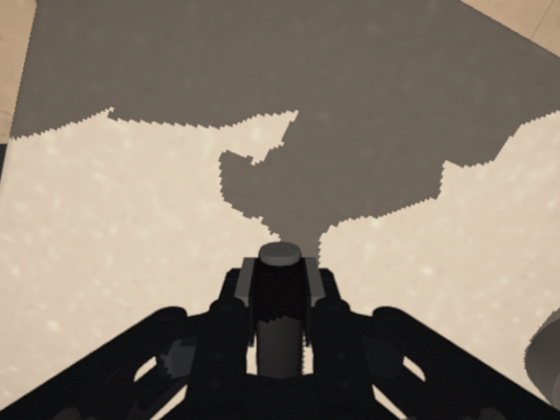

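Run:
```python
from h import *
import json
np.set_printoptions(precision=1,suppress=True)
s=json.load(open('pics/w7.json'));D=np.load('pics/w7.npy')
d=np.array([np.cos(np.radians(-66.5)),np.sin(np.radians(-66.5))])
for v in range(246,385,8):
    X=atdepth('wrist',(279,v),D[v,279],s);print(v,X,(X[:2]-np.array(s['ee_pos'])[:2])@d)
```

```text
246 [431.5 367.8  56.4] -18.557585238257193
254 [431.5 367.8  64.8] -18.562490439561508
262 [432.5 365.4  66.9] -15.991851345440262
270 [433.  364.4  71.8] -14.885001032327077
278 [433.7 362.7  74.9] -13.035834735809999
286 [435.2 359.3  74.5] -9.352024253577358
294 [436.3 356.9  75.9] -6.644798662439802
302 [438.2 352.5  74.1] -1.9127187045218865
310 [439.3 350.   75.4] 0.8836278568654379
318 [441.1 346.1  74.7] 5.1103756724328955
326 [442.7 342.5  74.4] 9.117215142010803
334 [444.  339.5  75.2] 12.38584751329034
342 [445.6 336.   75.3] 16.19080183980532
350 [447.3 332.   74.9] 20.513057037313676
358 [449.5 327.2  73.6] 25.77565598524533
366 [450.7 324.4  74.8] 28.82023616833667
374 [452.6 320.2  74.4] 33.4707873025157
382 [434.7 360.3 123.7] -10.455602091971135
```

View pics/s7c.png

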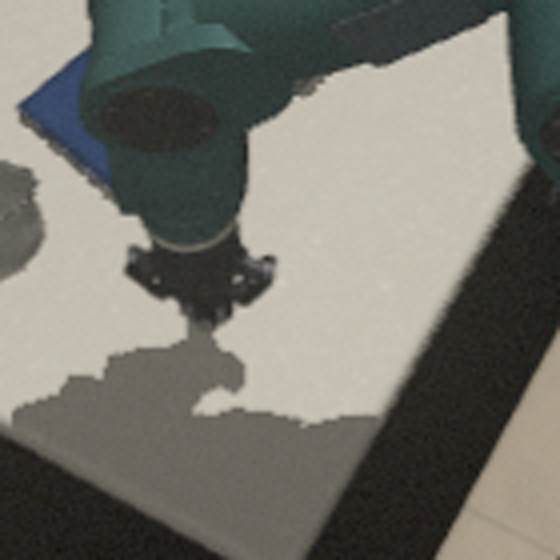

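```bash
cat >> h.py <<'E'
PS=np.array([530.68,16.53,np.radians(-101.93)])
def sw(x,y,z):
    c,s=np.cos(PS[2]),np.sin(PS[2]);return np.array([PS[0]+c*x-s*y,PS[1]+s*x+c*y,z])
def st(X):
    c,s=np.cos(PS[2]),np.sin(PS[2]);X=np.array(X)-np.array([PS[0],PS[1],0]);return np.array([c*X[0]+s*X[1],-s*X[0]+c*X[1],X[2]])
E
python3 - <<'E'
from h import *
plan(sw(-205,-45,50),-11.93)
E
```

```text
time 12.3 pos [438.8 350.5  44.6] zyaw 24.0 F [ 0.6 -0.1 -1.4] w 19.6
shift [150.1  -5.4  32. ] turn 35.9 rows>= 3.6817646771479193 5.013833299626055
```

Emit:
step_arm:
  targets:
    - [40,-5,8,7]
    - [80,-5,16,14]
    - [115,-5,25,21]
    - [140,-5,30,28]
    - [150,-5,32,34]
    - [150,-5,32,36]
    - [150,-5,32,36]
    - [150,-5,32,36]
  grip_force: 20

```text
time: 12.97
ee_pos: [528.6, 226.4, 49.1]
tcp_rot: [0.445, -0.446, 0.549, -0.549]
contact_force: [-0.6, 1.0, -1.8]
width: 19.9
```

Run:
```python
from h import *
plan(sw(-145,-45,50),-11.93)
look('w8')
```

```text
time 12.97 pos [528.6 226.4  49.1] zyaw -11.9 F [-0.6  1.  -1.8] w 19.9
shift [59.9 -0.9  0.4] turn -0.0 rows>= 1.4361809569757007 0.0021862797371775427
12.9667 [528.6 226.4  49.1] v 0.012
```

View pics/w8.png

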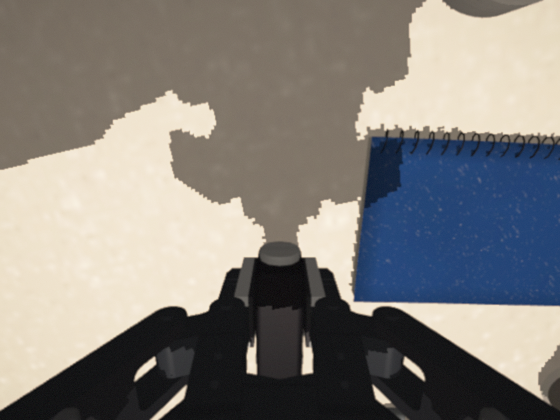

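Emit:
step_arm:
  targets:
    - [20,0,0,0]
    - [40,0,0,0]
    - [52,0,0,0]
    - [60,0,0,0]
    - [60,0,0,0]

```text
time: 13.43
ee_pos: [516.2, 167.0, 49.6]
tcp_rot: [0.445, -0.445, 0.55, -0.55]
contact_force: [0.1, -0.3, -0.7]
width: 20.3
```

Emit:
step_arm:
  targets:
    - [0,-5,0,0]
    - [0,-10,0,0]
    - [0,-15,0,0]
    - [0,-20,0,0]
    - [0,-25,0,0]
    - [0,-25,0,0]

```text
time: 13.93
ee_pos: [517.0, 168.2, 75.7]
tcp_rot: [-0.445, 0.444, -0.549, 0.55]
contact_force: [-0.1, 0.5, -2.3]
width: 19.6
```

```bash
cat >> h.py <<'E'
def tilt(name):
    import json
    look(name)
    s=json.load(open(f'pics/{name}.json'));D=np.load(f'pics/{name}.npy');R=Rq(s['tcp_rot'])
    # handle top plane: tool x (along) and height above tcp
    pts=[]
    for v in range(220,380):
        for u in range(272,288):
            if D[v,u]>0:
                X=R.T@(atdepth('wrist',(u,v),D[v,u],s)-np.array(s['ee_pos']));pts.append([X[0],-X[1],X[2],v,u])
    P=np.array(pts);m=(P[:,0]>-60)&(P[:,0]<70)&(P[:,1]>-20)&(P[:,1]<60)&(abs(P[:,2])<9);P=P[m]
    return P,s
def report(name):
    P,s=tilt(name)
    for v in range(220,380,10):
        q=P[P[:,3]==v]
        if len(q): print(v,np.round(np.median(q[:,:3],axis=0),1))
    print('F',np.round(s['contact_force'],1),'M',np.round(s['moment'],2))
E
python3 - <<'E'
from h import *
report('w9')
E
```

```text
13.9333 [517.  168.2  75.7] v 0.026Traceback (most recent call last):
  File "<stdin>", line 2, in <module>
  File "h.py", line 57, in report
    P,s=tilt(name)
        ~~~~^^^^^^
  File "h.py", line 53, in tilt
    X=R.T@(atdepth('wrist',(u,v),D[v,u],s)-np.array(s['ee_pos']));pts.append([X[0],-X[1],X[2],v,u])
           ~~~~~~~^^^^^^^^^^^^^^^^^^^^^^^^
  File "h.py", line 21, in atdepth
    W=ext(n,state);return W[:3,:3]@(ray(n,uv)*dep)+W[:3,3]
                                    ~~~^^^^^^
  File "h.py", line 14, in ray
    p=cam(n);K=np.array(p['intrinsics']);k=p['k1']
  File "h.py", line 3, in cam
    def cam(n): return robot.camera_params(n)
                       ~~~~~~~~~~~~~~~~~~~^^^
ValueError: time passes only in moves, steps and waits
```

Too many parameter calls; cache them.

```bash
sed -i 's/^def cam(n): .*/_C={}\ndef cam(n):\n    if n not in _C: _C[n]=robot.camera_params(n)\n    return _C[n]/' h.py
cat >> h.py <<'E'
def tiltf(name):
    import json
    s=json.load(open(f'pics/{name}.json'));D=np.load(f'pics/{name}.npy');R=Rq(s['tcp_rot']);W=ext('wrist',s)
    pts=[]
    for v in range(200,400,1):
        for u in range(274,286,2):
            if D[v,u]>0:
                X=R.T@(W[:3,:3]@(ray('wrist',(u,v))*D[v,u])+W[:3,3]-np.array(s['ee_pos']));pts.append([X[0],-X[1],X[2],v])
    P=np.array(pts);P=P[(abs(P[:,2])<9)&(P[:,1]>-30)&(P[:,1]<80)&(abs(P[:,0])<80)]
    for v in range(200,400,8):
        q=P[P[:,3]==v]
        if len(q): print(v,np.round(np.median(q[:,:3],axis=0),1))
    print('F',np.round(s['contact_force'],1),'M',np.round(s['moment'],2),s['time'])
E
python3 - <<'E'
from h import *
tiltf('w9')
E
```

```text
240 [-19.8   6.5  -1.2]
248 [-19.   13.6  -0.7]
256 [-18.3  20.1  -0.7]
264 [-15.4  21.5  -0.7]
272 [-13.9  25.3  -0.7]
280 [-11.9  28.1  -0.7]
288 [-8.3 28.  -0.7]
296 [-4.6 27.8 -0.7]
304 [-0.7 27.3 -0.7]
312 [ 3.1 27.2 -0.7]
320 [ 7.  26.9 -0.7]
328 [11.1 26.5 -0.7]
336 [15.7 25.7 -0.7]
344 [19.8 25.6 -0.7]
352 [24.8 24.5 -0.7]
360 [29.1 24.5 -0.7]
368 [34.3 23.5 -0.3]
376 [38.8 23.4 -0.8]
384 [-10.4  77.7  -0.7]
392 [-10.1  79.9  -1.2]
F [-0.1  0.5 -2.3] M [ 0.18 -0.   -0.  ] 13.9333
```

View pics/w9.png

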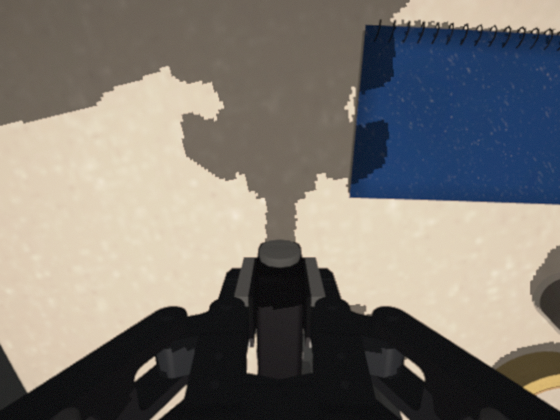

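Emit:
step_arm:
  targets:
    - [0,-3,0,0]
    - [0,-6,0,0]
    - [0,-10,0,0]
    - [0,-14,0,0]
    - [0,-18,0,0]
    - [0,-22,0,0]
    - [0,-26,0,0]
    - [0,-30,0,0]
    - [0,-34,0,0]
    - [0,-34,0,0]

```text
time: 14.82
ee_pos: [516.8, 167.9, 109.4]
tcp_rot: [-0.445, 0.445, -0.55, 0.55]
contact_force: [0.3, 0.4, -1.3]
width: 19.5
```

```bash
python3 - <<'E'
from h import *
look('w10')
E
python3 - <<'E'
from h import *
tiltf('w10')
E
```

```text
14.8167 [516.8 167.9 109.4] v 0.019
240 [-21.5  10.9  -0.7]
248 [-20.   15.9  -0.7]
256 [-18.4  20.2  -0.7]
264 [-16.9  24.4  -0.7]
272 [-13.2  24.1  -0.7]
280 [-12.   28.4  -0.7]
288 [-9.5 29.9 -0.7]
296 [-5.7 29.4 -0.7]
304 [-0.7 27.3 -0.7]
312 [ 3.7 26.2 -0.7]
320 [ 8.3 25.1 -0.7]
328 [13.7 23.  -0.7]
336 [18.8 21.8 -0.7]
344 [24.5 19.7 -0.8]
352 [30.2 18.1 -0.8]
360 [36.8 15.7 -0.8]
368 [43.2 13.8 -0.8]
376 [49.6 12.  -0.8]
384 [-10.9  78.2  -0.7]
392 [-10.1  79.8   0. ]
F [ 0.3  0.4 -1.3] M [ 0.24  0.01 -0.01] 14.8167
```

Emit:
step_arm:
  targets:
    - [0,-2,0,0]
    - [0,-4,0,0]
    - [0,-6,0,0]
    - [0,-8,0,0]
    - [0,-10,0,0]
    - [0,-12,0,0]
    - [0,-14,0,0]
    - [0,-14,0,0]

```text
time: 15.53
ee_pos: [516.6, 167.8, 123.0]
tcp_rot: [-0.445, 0.445, -0.55, 0.55]
contact_force: [0.4, 0.3, -2.1]
width: 19.5
```

```bash
python3 - <<'E'
from h import *
look('w11')
E
python3 - <<'E'
from h import *
tiltf('w11')
E
```

```text
15.5333 [516.6 167.8 123. ] v 0.01
240 [-22.1  12.4  -0.7]
248 [-20.3  16.5  -0.7]
256 [-18.6  20.7  -0.3]
264 [-17.   24.7  -0.7]
272 [-13.8  25.1  -0.7]
280 [-11.7  27.7  -0.7]
288 [-9.8 30.5 -0.7]
296 [-6.  30.1 -0.7]
304 [-1.5 28.4 -0.7]
312 [ 3.7 26.2 -0.7]
320 [ 9.3 23.7 -0.7]
328 [14.6 21.8 -0.7]
336 [20.8 19.1 -0.8]
344 [26.9 16.8 -0.8]
352 [33.7 14.  -0.8]
360 [41.1 10.8 -1.3]
368 [48.8  7.6 -0.8]
376 [57.1  4.2 -0.8]
384 [-10.2  77.5  -0.7]
F [ 0.4  0.3 -2.1] M [ 0.29  0.08 -0.05] 15.5333
```

Emit:
step_arm:
  targets:
    - [0,-1,0,0]
    - [0,-2,0,0]
    - [0,-3,0,0]
    - [0,-3,0,0]

```text
time: 15.92
ee_pos: [516.5, 167.8, 125.7]
tcp_rot: [-0.445, 0.445, -0.55, 0.55]
contact_force: [-0.3, 1.1, -2.7]
width: 19.8
```

Emit:
step_arm:
  targets:
    - [0,-1,0,0]
    - [0,-1,0,0]

```text
time: 16.08
ee_pos: [516.5, 167.8, 126.7]
tcp_rot: [0.445, -0.445, 0.55, -0.55]
contact_force: [-1.0, -0.0, -3.2]
width: 20.2
```

Emit:
step_arm:
  targets:
    - [0,-1,0,0]
    - [0,-1,0,0]

```text
time: 16.25
ee_pos: [516.5, 167.8, 127.7]
tcp_rot: [-0.445, 0.445, -0.55, 0.55]
contact_force: [-0.4, -0.3, -2.1]
width: 19.5
```

```bash
cat >> h.py <<'E'
def slope(name,x0=3,x1=56):
    import json
    s=json.load(open(f'pics/{name}.json'));D=np.load(f'pics/{name}.npy');R=Rq(s['tcp_rot']);W=ext('wrist',s)
    P=[]
    for v in range(290,382):
        for u in range(272,288):
            X=R.T@(W[:3,:3]@(ray('wrist',(u,v))*D[v,u])+W[:3,3]-np.array(s['ee_pos']))
            if x0<X[0]<x1 and -30<-X[1]<40: P.append([X[0],-X[1]])
    P=np.array(P);a=np.polyfit(P[:,0],P[:,1],1);print('tilt deg',np.degrees(np.arctan(-a[0])),'height at x=0',a[1],'n',len(P),'rms',np.std(P[:,1]-np.polyval(a,P[:,0])))
    th=np.arctan(-a[0]);return th,a[1]
E
python3 - <<'E'
from h import *
look('w12')
E
python3 - <<'E'
from h import *
for n in ['w7','w9','w10','w11','w12']: slope(n,3,40 if n in('w7','w9') else 56)
tiltf('w12')
E
```

```text
16.25 [516.5 167.8 127.7] v 0.004
tilt deg 0.24582348845206756 height at x=0 27.636491498407256 n 1038 rms 0.5160425963496491
tilt deg 6.049607448948082 height at x=0 27.53776447925648 n 1047 rms 0.4745150947788928
tilt deg 17.674567225766992 height at x=0 27.547265810012945 n 1060 rms 0.40411194061910455
tilt deg 22.174183803651317 height at x=0 27.581106731976032 n 1033 rms 0.36624607857435393
tilt deg 23.718777308122164 height at x=0 27.606875834541164 n 984 rms 0.3503411121143228
240 [-22.5  13.4  -0.7]
248 [-20.6  17.4  -1.1]
256 [-18.9  21.4  -0.7]
264 [-17.2  25.1  -0.7]
272 [-14.   25.6  -0.7]
280 [-11.6  27.6  -0.7]
288 [-9.9 30.6 -0.7]
296 [-6.2 30.3 -0.7]
304 [-1.1 27.9 -0.7]
312 [ 4.  25.7 -0.7]
320 [ 9.7 23.1 -0.7]
328 [15.3 20.9 -0.7]
336 [21.4 18.4 -0.8]
344 [28.2 15.2 -0.8]
352 [35.3 12.1 -0.8]
360 [43.4  8.2 -0.8]
368 [51.1  5.1 -0.8]
376 [59.9  1.2 -0.8]
384 [-10.2  77.5  -0.7]
F [-0.4 -0.3 -2.1] M [ 0.17  0.01 -0.07] 16.25
```

Emit:
step_arm:
  targets:
    - [0,-1,0,0]
    - [0,-1,0,0]
    - [0,-1,0,0]

```text
time: 16.55
ee_pos: [516.5, 167.8, 128.6]
tcp_rot: [-0.445, 0.445, -0.55, 0.55]
contact_force: [0.3, -0.3, -2.7]
width: 19.6
```

Emit:
step_arm:
  targets:
    - [0,0,0,0]
    - [0,0,0,0]
    - [0,0,0,0]
    - [0,4,0,0]
    - [-5,8,0,0]
    - [-10,8,0,0]
  fingers: -1
  grip_force: 120

```text
time: 17.05
ee_pos: [518.3, 177.7, 119.7]
tcp_rot: [0.444, -0.445, 0.55, -0.55]
contact_force: [-0.8, -0.8, -0.9]
width: 18.2
```

```bash
python3 - <<'E'
from h import *
look('w13')
E
python3 - <<'E'
from h import *
slope('w13');plan(sw(-180,-5.5,200),-11.93)
print(st(robot.get_state()['ee_pos']))
E
```

```text
17.05 [518.3 177.7 119.7] v 0.111
tilt deg 23.952770301420458 height at x=0 27.305025663347013 n 978 rms 0.36754092967017676
time 17.1 pos [518.6 178.6 120. ] zyaw -12.0 F [-0.2  1.3 -1.4] w 17.8
shift [-24.  -80.   39.8] turn -0.1 rows>= 2.2188996597559636 0.013155148365762459
[-156.04758814  -45.35739162  120.00548447]
```

Emit:
step_arm:
  targets:
    - [-30,0,0,0]
    - [-60,0,0,0]
    - [-60,-30,20,0]
    - [-60,-60,40,0]
    - [-60,-60,40,0]

```text
time: 17.52
ee_pos: [574.8, 228.7, 185.3]
tcp_rot: [-0.447, 0.442, -0.548, 0.551]
contact_force: [0.6, -0.2, -1.3]
width: 17.8
```

Run:
```python
import cv2
a=cv2.imread('pics/w5.png')[228:268,246:308]
a=cv2.convertScaleAbs(a,alpha=2.2)
cv2.imwrite('pics/w5d.png',cv2.resize(a,None,fx=12,fy=12,interpolation=cv2.INTER_CUBIC))
from h import *
print(st(robot.get_state()['ee_pos']),robot.get_state()['time'])
```

```text
[-216.67433391   -0.65311304  185.33804062] 17.5167
```

View pics/w5d.png

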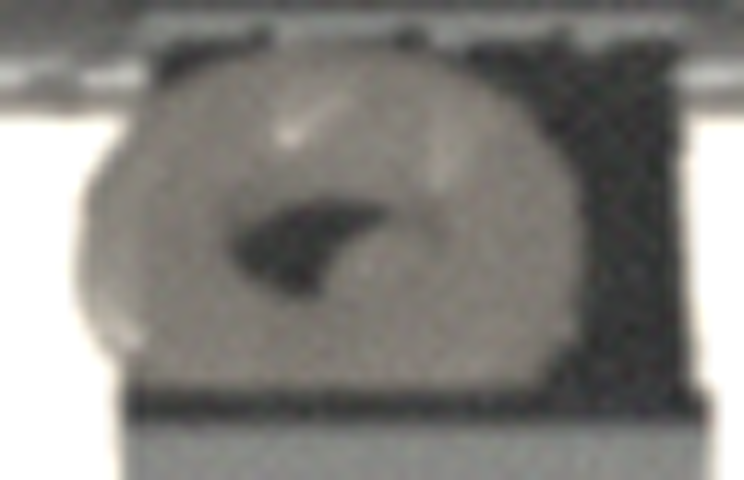

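Run:
```python
from f2 import *
p=[530.68,16.53,np.radians(-101.93)]
for uv in [(274.2-.5,250.1-.5),(265.3-.5,248),(283-.5,248),(274,244.6),(274,255)]: print(hole(p,s,uv), hole(p,s,uv,-38))
```

```text
(np.float64(-4.939089053820166), np.float64(4.504782428549114)) (np.float64(-4.915495485531702), np.float64(5.412387001426023))
(np.float64(-11.695549838919959), np.float64(2.879380400357869)) (np.float64(-11.635825400534111), np.float64(3.795676978029042))
(np.float64(1.6987854033918508), np.float64(2.8803454787415035)) (np.float64(1.686882254188013), np.float64(3.7966368955566496))
(np.float64(-4.776311703781648), np.float64(-0.6277136681638719)) (np.float64(-4.753588604141865), np.float64(0.30733745633876347))
(np.float64(-4.647109444352762), np.float64(9.877519044252436)) (np.float64(-4.625077267105625), np.float64(10.75639235457874))
```

```bash
cat >> h.py <<'E'
def tipgoal(u,y,n=0):
    ca,sa=np.cos(.42),np.sin(.42)
    return sw(u*ca+n*sa-137,y,105-u*sa+n*ca+51)
def tipnow():
    s=robot.get_state();X=st(s['ee_pos']);ca,sa=np.cos(.42),np.sin(.42)
    t=X+np.array([137,0,-51-105]);R=Rq(s['tcp_rot']);c,q=np.cos(PS[2]),np.sin(PS[2]);F=np.array(s['contact_force'])
    f=np.array([c*F[0]+q*F[1],-q*F[0]+c*F[1],F[2]])
    print('t',round(s['time'],2),'u',round(t[0]*ca-t[2]*sa,2),'y',round(t[1],2),'n',round(t[0]*sa+t[2]*ca,2),'F axial',round(f[0]*ca-f[2]*sa,1),'y',round(f[1],1),'n',round(f[0]*sa+f[2]*ca,1),'M',np.round(s['moment'],2))
E
python3 - <<'E'
from h import *
tipnow();plan(tipgoal(-52,-5),-11.93)
E
```

```text
t 17.52 u -84.71 y -0.65 n -5.7 F axial 0.6 y 0.7 n -1.1 M [ 0.04 -0.07  0.02]
time 17.52 pos [574.8 228.7 185.3] zyaw -12.0 F [ 0.6 -0.2 -1.3] w 17.8
shift [32.2  8.  -4.4] turn -0.1 rows>= 0.8030889592856248 0.012054850053983766
```

Emit:
step_arm:
  targets:
    - [16,4,-3,0]
    - [28,7,-4,0]
    - [32,8,-4,0]
    - [32,8,-4,0]
    - [32,8,-4,0]

```text
time: 17.93
ee_pos: [559.7, 197.7, 172.6]
tcp_rot: [0.445, -0.445, 0.55, -0.55]
contact_force: [0.8, -0.6, -1.9]
width: 18.1
```

```bash
python3 - <<'E'
from h import *
tipnow();plan(tipgoal(-52,-5),-11.93)
look('w14')
for n in ['top','scene']:
    im,d=robot.capture(n);cv2.imwrite(f'pics/{n}14.png',im)
    print(n,proj(n,sw(-47.5,-5,126)),proj(n,sw(-33.8,-5,120.1)))
E
python3 - <<'E'
from h import *
slope('w14')
a=cv2.imread('pics/top14.png')[180:260,180:280];b=cv2.imread('pics/scene14.png')[210:290,200:300]
cv2.imwrite('pics/c14.png',cv2.resize(np.hstack([a,b]),None,fx=4,fy=4,interpolation=cv2.INTER_CUBIC))
E
```

```text
t 17.93 u -49.01 y -9.08 n -3.75 F axial 1.2 y 0.9 n -1.6 M [ 0.09 -0.    0.04]
time 17.93 pos [559.7 197.7 172.6] zyaw -12.0 F [ 0.8 -0.6 -1.9] w 18.1
shift [-1.2 -4.6  4.1] turn -0.1 rows>= 0.15107627703004348 0.016097665158054105
17.9333 [559.7 197.7 172.6] v 0.013
top [211.16865095 214.26474315] [215.36451467 215.27241392]
scene [248.56833218 257.51977488] [251.08032163 256.1621009 ]
tilt deg 23.945930837321196 height at x=0 27.315568258863593 n 982 rms 0.357796877728164
```

View pics/c14.png

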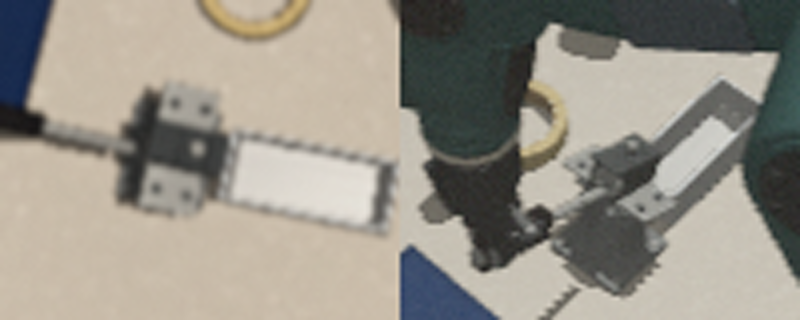

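View pics/w14.png

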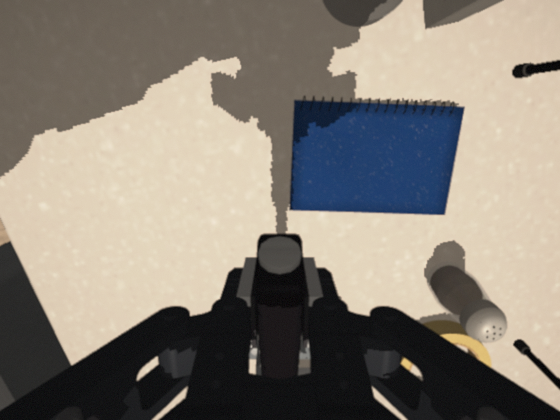

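Emit:
step_arm:
  targets:
    - [-1.2,-4.6,4.1,0]
    - [-1.2,-4.6,4.1,0]
    - [-1.2,-4.6,4.1,0]

```text
time: 18.33
ee_pos: [564.4, 198.0, 177.4]
tcp_rot: [-0.445, 0.445, -0.549, 0.55]
contact_force: [-0.7, -0.1, -2.1]
width: 18.4
```

Run:
```python
from h import *
tipnow()
```

```text
t 18.33 u -52.15 y -4.51 n 0.19 F axial 1.1 y -0.7 n -1.8 M [ 0.11 -0.07 -0.03]
```

Emit:
step_arm:
  targets:
    - [3.7,1.6,-0.4,0]
    - [7.3,3.3,-0.4,0]
    - [11,4.9,-0.4,0]
    - [11,4.9,-0.4,0]

```text
time: 18.67
ee_pos: [560.8, 186.3, 171.8]
tcp_rot: [0.444, -0.445, 0.55, -0.55]
contact_force: [-0.3, -0.6, -1.5]
width: 17.9
```

Emit:
step_arm:
  targets:
    - [0.9,0.4,0,0]
    - [1.8,0.8,0,0]
    - [2.7,1.2,0,0]
    - [2.7,1.2,0,0]

```text
time: 19.0
ee_pos: [560.7, 184.3, 171.0]
tcp_rot: [-0.445, 0.445, -0.55, 0.55]
contact_force: [1.1, 0.1, -1.1]
width: 18.4
```

Run:
```python
from h import *
tipnow()
```

```text
t 19.0 u -36.6 y -5.35 n 0.12 F axial 0.1 y 1.1 n -1.1 M [ 0.05 -0.03  0.04]
```

Emit:
step_arm:
  targets:
    - [0.9,0.4,0,0]
    - [1.8,0.8,0,0]
    - [1.8,0.8,0,0]

```text
time: 19.25
ee_pos: [560.2, 182.6, 170.2]
tcp_rot: [0.445, -0.445, 0.55, -0.55]
contact_force: [-0.0, -0.6, -2.1]
width: 18.2
```

Run:
```python
from h import *
tipnow()
```

```text
t 19.25 u -34.59 y -5.45 n 0.06 F axial 1.4 y 0.1 n -1.6 M [0.07 0.01 0.01]
```

Emit:
step_arm:
  targets:
    - [0.9,0.4,0,0]
    - [1.8,0.8,0,0]
    - [1.8,0.8,0,0]

```text
time: 19.5
ee_pos: [560.0, 181.0, 169.5]
tcp_rot: [0.445, -0.445, 0.55, -0.55]
contact_force: [0.0, 1.8, -1.1]
width: 18.0
```

Run:
```python
from h import *
tipnow()
```

```text
t 19.5 u -32.91 y -5.35 n 0.1 F axial -1.2 y -0.3 n -1.7 M [ 0.34 -0.05 -0.03]
```

Emit:
step_arm:
  targets:
    - [-0.9,-0.4,0,0]
    - [-0.9,-0.4,1,0]
    - [-0.9,-0.4,2,0]
    - [-0.9,-0.4,3,0]
    - [-0.9,-0.4,3,0]

```text
time: 19.92
ee_pos: [562.9, 181.2, 169.7]
tcp_rot: [0.445, -0.445, 0.55, -0.549]
contact_force: [-2.8, 1.4, 0.0]
width: 17.7
```

Run:
```python
from h import *
tipnow()
```

```text
t 19.92 u -33.69 y -2.53 n -0.03 F axial -0.7 y -3.0 n -0.3 M [ 0.31  0.44 -0.24]
```

Emit:
step_arm:
  targets:
    - [0,0,1,0]
    - [0,0,2,0]
    - [0,0,2.6,0]
    - [0.9,0.4,2.6,0]
    - [1.8,0.8,2.6,0]
    - [1.8,0.8,2.6,0]

```text
time: 20.42
ee_pos: [565.7, 179.7, 169.5]
tcp_rot: [0.446, -0.444, 0.55, -0.549]
contact_force: [-0.3, 8.1, 3.1]
width: 17.9
```

Run:
```python
from h import *
tipnow()
```

```text
t 20.42 u -32.77 y 0.57 n 0.19 F axial -8.4 y -1.9 n -0.4 M [ 1.45  0.27 -0.28]
```

Emit:
step_arm:
  targets:
    - [-0.4,-0.2,0.4,0]
    - [-0.4,-0.2,0.8,0]
    - [-0.4,-0.2,0.8,0]

```text
time: 20.67
ee_pos: [566.2, 179.6, 169.5]
tcp_rot: [0.445, -0.444, 0.55, -0.549]
contact_force: [-1.9, 5.0, 1.4]
width: 17.9
```

Run:
```python
from h import *
tipnow()
```

```text
t 20.67 u -32.77 y 1.0 n 0.12 F axial -4.7 y -2.9 n -0.6 M [ 1.21  0.57 -0.39]
```

Emit:
step_arm:
  targets:
    - [0,0,0.4,0]
    - [0,0,0.8,0]
    - [0,0,0.8,0]

```text
time: 20.92
ee_pos: [566.7, 179.5, 169.4]
tcp_rot: [0.445, -0.445, 0.55, -0.549]
contact_force: [-3.5, 6.7, 1.7]
width: 18.2
```

Run:
```python
from h import *
tipnow()
```

```text
t 20.92 u -32.78 y 1.54 n 0.04 F axial -6.0 y -4.8 n -0.9 M [ 1.38  0.98 -0.63]
```

Run:
```python
from f2 import *
p=[530.68,16.53,np.radians(-101.93)]
a=cv2.imread('pics/w5.png')[228:268,246:308];a=cv2.convertScaleAbs(a,alpha=2.2);a=cv2.resize(a,None,fx=12,fy=12,interpolation=cv2.INTER_CUBIC)
for u,y0,r,col in [(-37,-5,6.75,(255,255,0)),(-30,-5,6.75,(0,255,0)),(-30,0,6,(0,0,255)),(-24,0,6,(255,0,255)),(-37,-5,16.5,(0,200,255))]:
    pts=[]
    for t in np.linspace(0,2*np.pi,60):
        q=proj('wrist',w(p,loc(u,y0+r*np.cos(t),r*np.sin(t))),s);pts.append([(q[0]-246+.5)*12,(q[1]-228+.5)*12])
    cv2.polylines(a,[np.array(pts).astype(np.int32)],True,col,1)
cv2.imwrite('pics/w5e.png',a)
```

```text
(no output)
```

View pics/w5e.png

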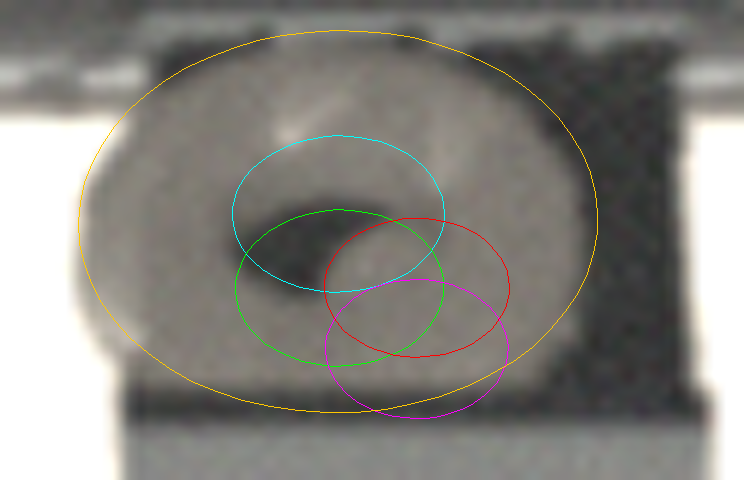

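Emit:
step_arm:
  targets:
    - [-0.4,-0.2,-0.8,0]
    - [-0.4,-0.2,-1.5,0]
    - [0,0,-1.5,0]
    - [0.5,0.2,-1.5,0]
    - [0.5,0.2,-1.5,0]

```text
time: 21.33
ee_pos: [565.8, 179.5, 169.6]
tcp_rot: [0.446, -0.444, 0.55, -0.549]
contact_force: [-0.3, 9.4, 3.7]
width: 18.0
```

Run:
```python
from h import *
tipnow()
```

```text
t 21.33 u -32.71 y 0.67 n 0.27 F axial -9.8 y -2.2 n -0.4 M [ 1.79  0.25 -0.33]
```

Emit:
step_arm:
  targets:
    - [0.5,0.2,0,0]
    - [0.9,0.4,0,0]
    - [0.9,0.4,0,0]

```text
time: 21.58
ee_pos: [565.8, 178.9, 169.3]
tcp_rot: [0.446, -0.444, 0.55, -0.549]
contact_force: [0.2, 10.6, 4.7]
width: 18.1
```

Run:
```python
from h import *
tipnow()
```

```text
t 21.58 u -32.07 y 0.76 n 0.29 F axial -11.4 y -2.0 n 0.1 M [ 2.09  0.13 -0.29]
```

Emit:
step_arm:
  targets:
    - [0.5,0.2,0,0]
    - [0.9,0.4,0,0]
    - [0.9,0.4,0,0]

```text
time: 21.83
ee_pos: [565.5, 177.9, 168.9]
tcp_rot: [0.446, -0.444, 0.55, -0.549]
contact_force: [1.3, 8.4, 3.5]
width: 17.8
```

Run:
```python
from h import *
tipnow()
```

```text
t 21.83 u -30.94 y 0.75 n 0.3 F axial -9.2 y -0.5 n -0.2 M [ 1.79  0.12 -0.24]
```

Emit:
step_arm:
  targets:
    - [0.5,0.2,0,0]
    - [0.9,0.4,0,0]
    - [0.9,0.4,0,0]

```text
time: 22.08
ee_pos: [565.4, 177.2, 168.5]
tcp_rot: [0.446, -0.444, 0.55, -0.549]
contact_force: [-0.3, 10.3, 3.4]
width: 17.6
```

Run:
```python
from h import *
tipnow()
```

```text
t 22.08 u -30.07 y 0.77 n 0.31 F axial -10.6 y -2.4 n -1.0 M [ 2.04  0.1  -0.3 ]
```

Emit:
step_arm:
  targets:
    - [0.9,0.4,0,0]
    - [1.8,0.8,0,0]
    - [2.7,1.2,0,0]
    - [3.7,1.6,0,0]
    - [4.6,2.0,0,0]

```text
time: 22.5
ee_pos: [564.5, 172.7, 166.5]
tcp_rot: [0.446, -0.444, 0.55, -0.549]
contact_force: [0.4, 11.7, 5.0]
width: 17.9
```

Run:
```python
from h import *
tipnow()
```

```text
t 22.5 u -25.13 y 0.78 n 0.32 F axial -12.6 y -2.0 n -0.1 M [ 2.35  0.11 -0.24]
```

Emit:
step_arm:
  targets:
    - [0.9,0.4,0,0]
    - [1.8,0.8,0,0]
    - [2.7,1.2,0,0]
    - [3.7,1.6,0,0]
    - [4.6,2.0,0,0]
    - [5.5,2.4,0,0]
    - [6.4,2.9,0,0]
    - [7.3,3.3,0,0]
    - [8.2,3.7,0,0]
    - [9.1,4.1,0,0]

```text
time: 23.33
ee_pos: [562.6, 163.8, 162.4]
tcp_rot: [0.446, -0.444, 0.55, -0.549]
contact_force: [0.9, 10.4, 3.8]
width: 18.1
```

```bash
python3 - <<'E'
from h import *
tipnow();look('w15')
E
python3 - <<'E'
from h import *
slope('w15')
E
```

```text
t 23.33 u -15.09 y 0.75 n 0.29 F axial -11.0 y -1.3 n -0.7 M [ 2.11  0.16 -0.27]
23.3333 [562.6 163.8 162.4] v 0.023
tilt deg 23.87042945667236 height at x=0 27.270171251561226 n 983 rms 0.3571061521517916
```

Emit:
step_arm:
  targets:
    - [1.1,0.5,0,0]
    - [2.2,1.0,0,0]
    - [3.3,1.5,0,0]
    - [4.4,2.0,0,0]
    - [5.5,2.4,0,0]
    - [6.6,2.9,0,0]
    - [7.7,3.4,0,0]
    - [8.8,3.9,0,0]
    - [9.9,4.4,0,0]
    - [11,4.9,0,0]
    - [12.1,5.4,0,0]
    - [13.2,5.9,0,0]

```text
time: 24.38
ee_pos: [559.2, 149.9, 155.8]
tcp_rot: [0.445, -0.445, 0.55, -0.55]
contact_force: [-0.7, 3.7, -2.3]
width: 18.0
```

Run:
```python
from h import *
tipnow()
```

```text
t 24.38 u 0.6 y 0.36 n 0.1 F axial -2.3 y -1.4 n -3.5 M [ 1.17 -0.01 -0.14]
```

Emit:
step_arm:
  targets:
    - [1.1,0.5,0,0]
    - [2.2,1.0,0,0]
    - [3.3,1.5,0,0]
    - [4.4,2.0,0,0]
    - [5.5,2.4,0,0]
    - [6.6,2.9,0,0]
    - [7.7,3.4,0,0]
    - [8.8,3.9,0,0]
    - [9.9,4.4,0,0]
    - [11,4.9,0,0]
    - [12.1,5.4,0,0]
    - [13.2,5.9,0,0]

```text
time: 25.38
ee_pos: [556.3, 136.8, 149.9]
tcp_rot: [-0.445, 0.445, -0.55, 0.55]
contact_force: [-0.5, 4.6, -3.5]
width: 17.9
```

Run:
```python
from h import *
tipnow()
```

```text
t 25.38 u 15.26 y 0.24 n 0.15 F axial -2.5 y -1.4 n -5.0 M [ 1.32 -0.24 -0.04]
```

Emit:
step_arm:
  targets:
    - [1.1,0.5,0,0]
    - [2.2,1.0,0,0]
    - [3.3,1.5,0,0]
    - [4.4,2.0,0,0]
    - [5.5,2.4,0,0]
    - [6.6,2.9,0,0]
    - [7.7,3.4,0,0]
    - [8.8,3.9,0,0]
    - [9.9,4.4,0,0]
    - [11,4.9,0,0]
    - [12.1,5.4,0,0]
    - [12.1,5.4,0,0]

```text
time: 26.38
ee_pos: [553.6, 124.6, 144.3]
tcp_rot: [-0.444, 0.445, -0.55, 0.55]
contact_force: [-0.3, -0.8, -6.1]
width: 18.1
```

```bash
python3 - <<'E'
from h import *
tipnow()
look('w16')
for n in ['top','scene']:
    im,d=robot.capture(n);cv2.imwrite(f'pics/{n}16.png',im)
E
python3 - <<'E'
from h import *
slope('w16')
a=cv2.imread('pics/top16.png')[180:260,200:300];b=cv2.imread('pics/scene16.png')[190:270,230:330]
cv2.imwrite('pics/c16.png',cv2.resize(np.hstack([a,b]),None,fx=4,fy=4,interpolation=cv2.INTER_CUBIC))
E
```

```text
t 26.38 u 28.98 y 0.09 n 0.17 F axial 3.3 y -0.1 n -5.2 M [ 0.43 -0.14  0.06]
26.3833 [553.6 124.6 144.3] v 0.005
tilt deg 24.450007503147376 height at x=0 27.347713364204242 n 970 rms 0.3550679096121962
```

View pics/c16.png

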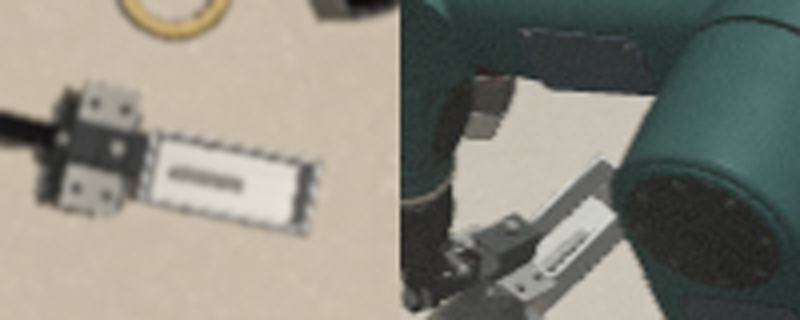

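Emit:
step_arm:
  targets:
    - [-4,-1.8,0,0]
    - [-9,-4.0,0,0]
    - [-18,-8.0,0,0]
    - [-27,-12.1,0,0]
    - [-36,-16.1,0,0]
    - [-46,-20.5,0,0]
    - [-56,-25.0,0,0]
    - [-66,-29.5,0,0]
    - [-78,-34.8,0,0]
    - [-90,-40.2,0,0]
    - [-105,-46.9,0,0]
    - [-105,-46.9,0,0]

```text
time: 27.53
ee_pos: [576.6, 230.5, 192.8]
tcp_rot: [-0.446, 0.445, -0.549, 0.549]
contact_force: [0.1, 0.4, -0.5]
width: 18.1
```

```bash
python3 - <<'E'
from h import *
tipnow();look('w17')
plan(sw(-300,0,150),-11.93)
E
python3 - <<'E'
from h import *
slope('w17')
E
```

```text
t 27.53 u -89.68 y 0.67 n 0.22 F axial -0.2 y 0.0 n -0.6 M [0.07 0.01 0.03]
27.5333 [576.6 230.5 192.8] v 0.059
time 27.58 pos [576.2 229.3 192. ] zyaw -11.9 F [-0.4 -0.1 -2.4] w 17.6
shift [-82.4  42.1  -0.6] turn -0.0 rows>= 2.218886715937337 0.001035937843648061
tilt deg 23.98141495211669 height at x=0 27.31532373098257 n 980 rms 0.3421767407094154
```

View pics/w17.png

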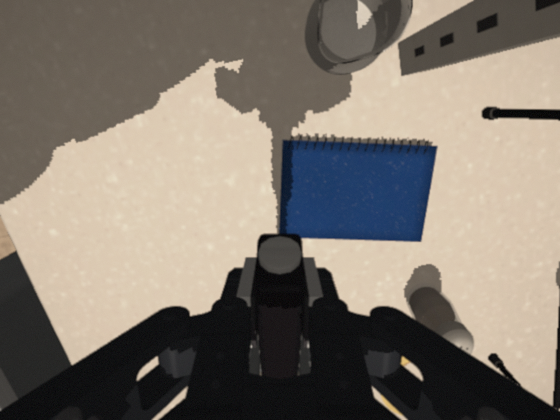

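Run:
```python
from h import *
plan((437,352,75),23.5)
```

```text
time 27.58 pos [576.2 229.3 192. ] zyaw -11.9 F [-0.4 -0.1 -2.4] w 17.6
shift [ -91.2  116.9 -161.7] turn -35.4 rows>= 5.260991777121784 4.949359960190018
```

Emit:
step_arm:
  targets:
    - [-20,10,-35,-7]
    - [-38,25,-68,-14]
    - [-56,45,-100,-21]
    - [-73,65,-130,-28]
    - [-88,90,-155,-35]
    - [-91,110,-162,-35]
    - [-91,117,-162,-35]
    - [-91,117,-162,-35]

```text
time: 28.25
ee_pos: [435.4, 350.0, 73.2]
tcp_rot: [-0.589, 0.59, -0.391, 0.39]
contact_force: [0.1, -0.1, -1.4]
width: 18.0
```

Emit:
step_arm:
  targets:
    - [0,8,0,0]
    - [0,12,0,0]
    - [0,16,0,0]
    - [0,20,0,0]
    - [0,25,0,0]
    - [0,30,0,0]
    - [0,35,0,0]
    - [0,40,0,0]
    - [0,44,0,0]
    - [0,44,0,0]
  grip_force: 20
  fingers: -1

```text
time: 29.08
ee_pos: [437.0, 350.0, 30.3]
tcp_rot: [-0.589, 0.589, -0.39, 0.391]
contact_force: [3.1, -4.3, 5.2]
width: 17.9
```

```bash
python3 - <<'E'
from h import *
plan((437,352,6),23.5);look('w18')
E
python3 - <<'E'
from h import *
slope('w18',3,40)
E
```

```text
time 29.08 pos [437.  350.   30.3] zyaw 22.9 F [ 3.1 -4.3  5.2] w 17.9
shift [-1.8 24.3  0.7] turn -0.6 rows>= 0.5854839893062883 0.07800922455169225
29.0833 [437.  350.   30.3] v 0.019
tilt deg 13.664037952272894 height at x=0 26.864927360643186 n 910 rms 0.43062943844210555
```

Emit:
step_arm:
  targets:
    - [0,4,0,0]
    - [0,8,0,0]
    - [0,12,0,0]
    - [0,16,0,0]
    - [0,19,0,0]
    - [0,21,0,0]
    - [0,23,0,0]
    - [0,23,0,0]

```text
time: 29.8
ee_pos: [437.1, 352.0, 8.2]
tcp_rot: [0.591, -0.588, 0.39, -0.39]
contact_force: [-0.7, 8.5, 11.7]
width: 18.0
```

```bash
python3 - <<'E'
from h import *
look('w19')
E
python3 - <<'E'
from h import *
slope('w19',3,40);plan((437,352,6),23.5)
E
```

```text
29.8 [437.1 352.    8.2] v 0.009
tilt deg 2.2555969085553254 height at x=0 27.110061581993875 n 1039 rms 0.5050404990239995
time 29.85 pos [437.1 351.9   8.3] zyaw 23.0 F [-1.2  7.3 10.1] w 18.0
shift [-0.1  2.3 -0.1] turn -0.5 rows>= 0.05478225384468821 0.07024600945783595
```

Almost level and resting; release and rise.

Emit:
step_arm:
  targets:
    - [0,0,0,0]
    - [0,0,0,0]
    - [0,0,0,0]
    - [0,0,0,0]
    - [0,0,0,0]
    - [0,0,0,0]
  fingers: 1

```text
time: 30.35
ee_pos: [436.1, 350.4, 7.3]
tcp_rot: [-0.589, 0.59, -0.391, 0.39]
contact_force: [0.5, -0.2, -0.1]
width: 85.2
```

Emit:
step_arm:
  targets:
    - [0,-20,0,0]
    - [0,-50,0,0]
    - [0,-90,0,0]
    - [0,-130,0,0]
    - [0,-170,0,0]
    - [0,-200,0,0]
    - [0,-200,0,0]
    - [0,-200,0,0]
    - [0,-200,0,0]

```text
time: 31.1
ee_pos: [435.9, 350.3, 206.7]
tcp_rot: [-0.589, 0.59, -0.391, 0.39]
contact_force: [0.1, -0.1, -0.4]
width: 85.7
```

Run:
```python
from h import *
look('w20',['punch_grip','punch_tip'])
for n in ['top','scene']:
    im,d=robot.capture(n);cv2.imwrite(f'pics/{n}20.png',im)
```

```text
31.1 [435.9 350.3 206.7] v 0.019
punch_grip [(array([283.5, 215.9]), 0.73)]
punch_tip [(array([280.4, 317.6]), 0.58)]
```

View pics/w20.png

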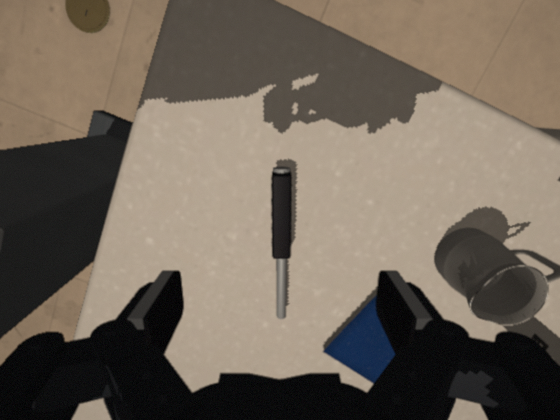

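View pics/top20.png

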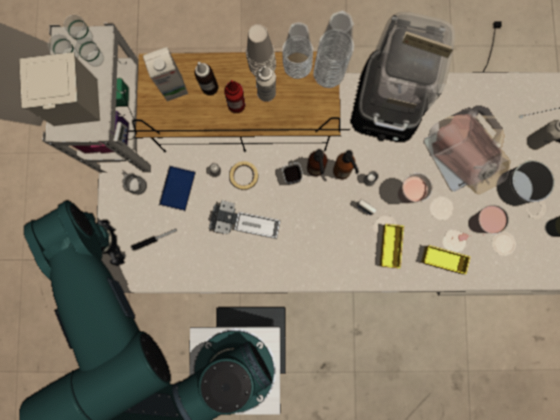

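Run:
```python
from h import *
import json
np.set_printoptions(precision=1,suppress=True)
s=json.load(open('pics/w20.json'));D=np.load('pics/w20.npy')
for v in range(150,330,20):
    print(v,atdepth('wrist',(288,v),D[v,288],s))
a=cv2.imread('pics/top20.png')[170:270,180:300];cv2.imwrite('pics/t20c.png',cv2.resize(a,None,fx=6,fy=6,interpolation=cv2.INTER_CUBIC))
```

```text
150 [429.8 385.4   1.8]
170 [436.4 369.1  20.7]
190 [443.1 352.9  32.7]
210 [451.2 334.2  32.8]
230 [460.  314.   30.4]
250 [468.5 294.3  32.1]
270 [484.9 258.2  -0.6]
290 [495.2 234.5   0.3]
310 [506.3 209.   -0.4]
```

View pics/t20c.png

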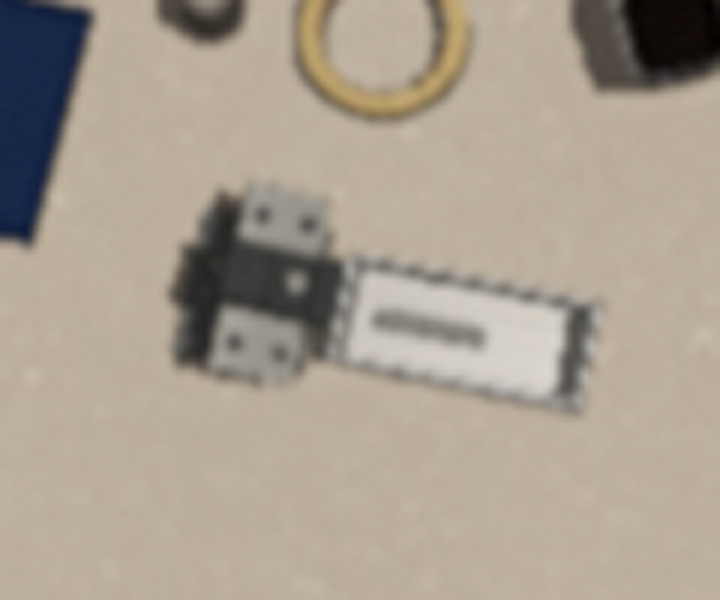

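The wrist view shows the punch flat, with the handle top at 32 mm and the tip at (281,317). The top view shows the pin inside the tray at crop (430,328), and the other things where they were. I'm handing in the job.

```bash
python3 -c "
from cell import robot
print(robot.close_job())"
```

```text
the job is handed in; nothing more can be done
None
```

The pin is out of the hinge and lying in the steel tray, and the punch is laid down near where it started. The job was handed in at about 31 s of the 72 s allowed; no verdict was reported.

**Sequence:**
- **Tray:** I set it on the worktop under the low end of the hinge.
- **Punch:** I tilted it to 24° in the grip by pressing its shaft against the underside of a hinge leaf, at about 3 N.
- **Washer:** I found its hole by sight, slipped about 5 mm to one side, and by touch. I pushed it back into line with the tip inside the hole.
- **Pin:** I drove it through at about 10–13 N.
- **Finish:** I drew the punch back out, levelled it against the worktop and released it.

**Last checks:**
- The final top view shows the pin fully inside the tray, with the tray against the worktop as placed.
- The punch lies flat, with the handle top measured at about 32 mm, far from both the stand and the tray.
- The jug, tub and tape roll look unmoved in the top view; I did not measure them.

**What went wrong or disagreed:**
- **First tray approach was too high:** the tray struck the hinge's low end at about 29 N. It pushed the pin about 6 mm back up the bore, flush with the entry mouth. I put the tray in from lower down, and the pin then drove out normally.
- **Punch tip position:** it read about 3 mm short of true along the bore. I settled that by touch.

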